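# Face up the drink cartons with a straightedge and stow it

## Robot

A 6-joint arm with a two-finger parallel gripper is mounted at the origin on the work surface. World frame = base frame: x ahead of the robot, y to its left, z up, the work surface at z = 0. Lengths are in m, angles in degrees, forces in N, time in s.
With the tool pointing down it reaches from about 0.375 to 0.9 m from the base axis. Payload 3.1 kg.
Tool frame: the origin (TCP) lies at the very end of the fingers, on their centre line; the grasp point (between the pads) lies 19 mm behind it (grasp_offset is the distance from the TCP to the grasp point, in m); z points along the fingers, y is the direction in which the jaws open and shut (so a half turn about z gives the same grasp; the last joint's range is limited). The gripper opens to 87 mm and grips with 3 to 60 N. Pads are 19 mm wide; open, the fingers measure 117 mm over their backs; the gripper's body (75 mm by 190 mm) begins 51 mm behind the grasp point.
Start: joints at [59.272, 30.224, 82.088, -0, 67.689, -10.227], TCP at [0.219, 0.585, 0.223] pointing down, gripper open.
Joint ranges: [-176.69, 176.69], [-43.24, 126.21], [12.49, 139.97], [-82, 262], [0, 151.66], [-163.58, 163.58]. Speed limits (degrees/s): [159.86, 159.86, 180, 180, 180, 180].

## Interface

Orientations are given as a 3x3 rotation matrix whose columns are the frame's x, y, z axes.
In Python, from rig import * gives the robot as it stands. The module is installed in compiled form; this text tells all that it offers.
- The arm moves only by the tool play_rows, never from a script. Its argument "plan" is a list that holds one entry, the list of rows, each a list of 7 numbers: the shift along the world's x, y, z each as a share of 5 cm, from -1 to 1, then the turn, a rotation vector about the world's x, y, z each as a share of pi rad, from -1 to 1, then the gripper's target within -1 to 1 (fully open at 1, half-way at 0, shut at -1). A call has 1 to 12 rows; each row shifts and turns the commanded pose from where the row before left it; what a row does not reach is not made up. A row lasts 1/10 s, in which the tool goes at most 50 mm and 8.59 degrees, less where a joint would pass 70% of its speed; a pose out of reach is approached as far as the arm can. A call with a number of a shift or a turn outside -1 to 1 is refused whole. A call with a gripper value outside its range is refused whole. The fingers move at their own pace and stop on an object; the grip force is fixed at half the most. Time passes only in rows, so rows that do not move let the fingers close. It gives the time, the measured TCP pose, the force and the opening at its end, in the units of the state.
- read_state(): the state, without advancing time (a new reading comes with each control period).
- capture(name): name is "scene" or "top"; returns the picture (480x640x3 uint8, red, green, blue); there is no depth.
- camera_params(name): a dict with "intrinsics" (3x3 intrinsics, pixels), "R" (3x3) and "t" (3): a world point X has camera coordinates R X + t. Camera axes: x right, y down, z forward; pixel columns grow to the right and rows downward; lengths in m; the calibration is good to about 2 mm. A picture is of the moment at which its call begins. camera_params takes no time and is no camera call.
- hand_in(): hands the job in, once; it reports no verdict.
The state is a dict: "time_s": time; "joint_positions": joint angles; "qvel": joint speeds; "tau": joint torques, N m; "position": TCP position; "tcp_rot": TCP orientation; "force": force on the tool from outside, world axes, zero at the start; "moment": the same for the moment, N m; "opening": opening from 0.0 (shut) to 1.0 (fully open).
Only numpy, scipy, OpenCV 4.12 (cv2) and the standard library are available. Lean on these libraries where they do the work, as an engineer would, in place of code of your own. Each camera call takes 0.05 s, during which the arm holds its last target. There are 200 camera calls.

## Task

Take the straightedge by its handle and, with its flat front face, push the four ragged drink cartons away from you under the light bar until they stand square in one straight row with their fronts on the white line; touch the cartons with the straightedge only and keep them upright. Then put the straightedge back in its cradle, front face away from you: slip its left end under the keeper lip, lower the other end gently until it lies flat inside, and let go. Leave the pot, cups, radio and snack bin alone.

Things in the scene. Friction and masses are not known exactly. Their poses are not given: they have to be found in the camera images.
- lightbar: Fixed light bar standing on the table. Origin: on the table, at the middle of a thin white marked line (6 mm wide, 300 mm long) along its y axis at x = 0. x points away from the robot, square to the line; z up. Two 16 mm square posts at x = -38 mm, y = +-155 mm carry the beam.
- beam (a point): Middle of the light bar's white beam, which runs 340 mm along y. Underside 200 mm, top 225 mm above the table; it spans x = -50 to -25 mm from the line, over the space just before it. Cartons and straightedge pass below; a gripper pointing straight down on the handle does not, one leaning back towards the robot by 26 to 40 degrees does.
- cradle: Fixed open grey cradle, 90 x 274 mm; origin under its middle on the table, x away from the robot, y along it to the left, z up. Floor top at 6 mm; inside 78 mm (x) by 262 mm (y). Side walls (inner faces x = +-39 mm) rise to 18 mm above the table, the stop wall at the -y end (inner face y = -131 mm) to 24 mm.
- keeper_lip (a point): Inner edge of the cradle's keeper lip, at its underside: y = +103 mm, 62 mm above the table. From here the lip (8 mm thick) reaches to the +y end wall (inner face y = +131 mm). The straightedge cannot go in level: its left end goes under the lip sloping down some 10 degrees, then the right end swings down inside the stop wall.
- edge_grip (a point): Grasp point on the straightedge's wooden handle, on its centre line. Axes: x forward (the way it pushes), y along it to the left, z up as it stands. The blade's flat front face is 48 mm ahead, the underside 65 mm below. The handle is 24 mm wide (y), 22 mm thick, leans back 26 degrees (rises towards -x) and ends 20 mm beyond; pinch it across y, fingers sloping down along it.
- straightedge: The straightedge: loose aluminium angle 250 mm long (y), 0.35 kg. Origin on its underside, mid-length, below the blade's front face; axes as edge_grip. Upright blade 8 mm thick, 42 mm high; behind it a flange 60 mm deep, 5 mm thick on which it stands (68 mm deep in all). It starts on the table just in front of the cradle.
- edge_left (a point): Left (+y) end of the straightedge: on its underside, 34 mm behind the front face. Axes as edge_grip.
- edge_right (a point): Right (-y) end of the straightedge: on its underside, 34 mm behind the front face. Axes as edge_grip.
- carton1_mid (a point): Drink carton 1 of the row of four (counted from -y to +y of the light bar): loose green and white upright brick 40 mm (x) x 46 mm (y) x 98 mm high, 0.15 to 0.27 kg; the point is its centre. Its front face (towards the robot) lies 20 mm from the centre in -x. It starts 20 to 55 mm short of its place, which is with the front face on the white line.
- carton2_mid (a point): Drink carton 2 of the row of four (counted from -y to +y of the light bar): loose green and white upright brick 40 mm (x) x 46 mm (y) x 98 mm high, 0.15 to 0.27 kg; the point is its centre. Its front face (towards the robot) lies 20 mm from the centre in -x. It starts 20 to 55 mm short of its place, which is with the front face on the white line.
- carton3_mid (a point): Drink carton 3 of the row of four (counted from -y to +y of the light bar): loose green and white upright brick 40 mm (x) x 46 mm (y) x 98 mm high, 0.15 to 0.27 kg; the point is its centre. Its front face (towards the robot) lies 20 mm from the centre in -x. It starts 20 to 55 mm short of its place, which is with the front face on the white line.
- carton4_mid (a point): Drink carton 4 of the row of four (counted from -y to +y of the light bar): loose green and white upright brick 40 mm (x) x 46 mm (y) x 98 mm high, 0.15 to 0.27 kg; the point is its centre. Its front face (towards the robot) lies 20 mm from the centre in -x. It starts 20 to 55 mm short of its place, which is with the front face on the white line.
- pump_pot: Bystander: steel pump pot 120 mm across, 200 mm tall, origin under its middle.
- cup_stack: Bystander: stack of upturned paper cups 76 mm across, 128 mm tall, origin under its middle.
- radio: Bystander: black hand radio in its charger, 50 x 75 mm, 185 mm tall with antenna, origin under its middle.
- snack_bin: Bystander: white open bin of sweets 130 x 160 x 60 mm, origin under its middle.

How it is judged:
By the outcome, as a careful person would: the job done as asked, in the order asked, and still so for the second after the job is handed in, with the robot touching nothing.
It also fails if it takes over 61 s, if anything falls off the work surface, if the arm or the gripper's body presses on something with over 40 N, if the wrist force passes 120 N, or if a joint passes its speed limit or range.

## Working session

There is one attempt and no reset: what is moved stays moved. The work goes in short steps, Python scripts to look and compute and a tool call to move; the robot and the scene stay as the last step left them, time stands still between calls to the robot, and variables do not carry over. Pictures are saved under pics/ and viewed, about 8 in all and at most 12, crops included, and the job is handed in when it is done.

Besides the shell and the picture viewer there is one more tool, called after "Request:" as name(argument=value, ...), one argument or row to a line, values as JSON. play_rows: Moves the arm, as the interface text tells. Its arguments: {"type":"object","properties":{"plan":{"type":"array"}},"required":["plan"]}

```bash
mkdir -p pics
python3 - <<'E'
from rig import *
import cv2,numpy as np
print(read_state())
for n in("scene","top"):
    p=camera_params(n);print(n,p)
    cv2.imwrite(f"pics/{n}0.png",capture(n)[:,:,::-1])
E
```

```text
{'time_s': 0.0, 'joint_positions': array([ 5.92724140e+01,  3.02784609e+01,  8.21576411e+01, -2.18810646e-03,
        6.76896022e+01, -1.02290331e+01]), 'qvel': array([ 0.03462163, -0.04748618, -0.07964784, -0.01312179, -0.01620383,
        0.0167136 ]), 'tau': array([ 1.30752604e-03, -4.40028727e+01, -1.76593101e+01,  6.33817725e-02,
        5.79895510e-02, -1.52559260e-04]), 'position': array([0.2184764 , 0.58477133, 0.2215701 ]), 'tcp_rot': array([[-9.36685931e-01,  3.50168927e-01, -1.09064387e-03],
       [ 3.50170445e-01,  9.36684063e-01, -1.90398705e-03],
       [ 3.54871629e-04, -2.16534914e-03, -9.99997593e-01]]), 'force': array([-0.2930218 , -0.54513378, -0.51206014]), 'moment': array([-0.01354934, -0.01480757,  0.03318158]), 'opening': 1.0026136630960334}
scene {'intrinsics': array([[438.24787644,   0.        , 326.00105944],
       [  0.        , 438.24787644, 241.52603219],
       [  0.        ,   0.        ,   1.        ]]), 'R': array([[ 0.78938927,  0.61371125, -0.01493625],
       [ 0.44283185, -0.58610808, -0.67851108],
       [-0.42516413,  0.52899511, -0.73443831]]), 't': array([-0.4369452 , -0.15817915,  1.36269251])}
top {'intrinsics': array([[485.29457414,   0.        , 327.22858168],
       [  0.        , 485.29457414, 248.11370533],
       [  0.        ,   0.        ,   1.        ]]), 'R': array([[ 0.01582611, -0.99977558,  0.01408254],
       [-0.98739979, -0.01784498, -0.15723619],
       [ 0.15745221, -0.01141666, -0.98746061]]), 't': array([-0.01552033,  0.58601073,  1.3797792 ])}
```

View pics/scene0.png

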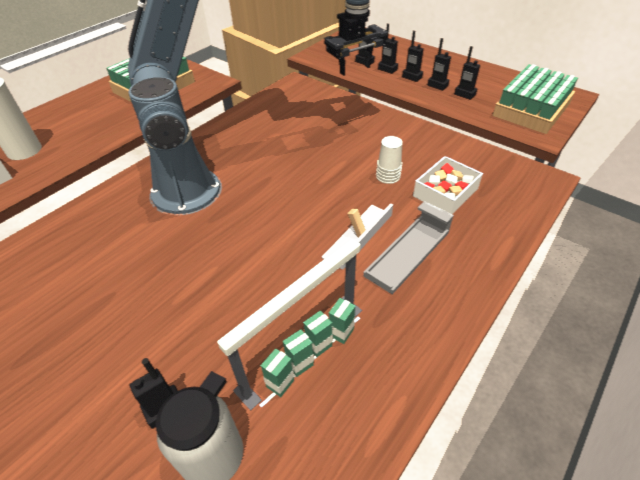

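View pics/top0.png

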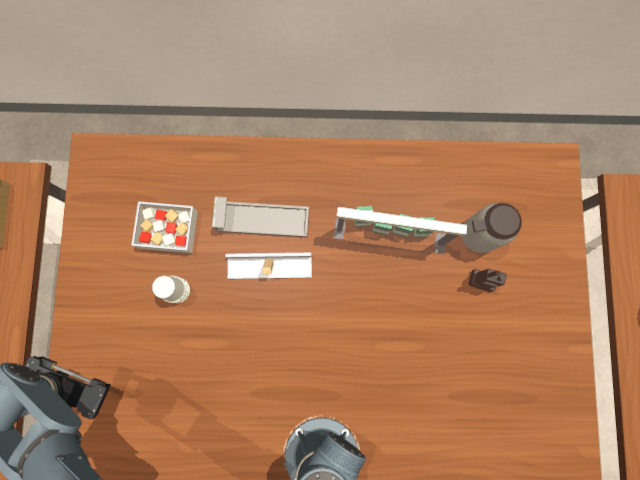

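```bash
cat > h.py <<'E'
from rig import *
import cv2,numpy as np
def ray(n,uv):
    p=camera_params(n);R=np.array(p["R"]);t=np.array(p["t"]);K=np.array(p["intrinsics"])
    d=R.T@np.linalg.solve(K,[uv[0],uv[1],1.]);return -R.T@t,d
def plane(n,uv,z):
    c,d=ray(n,uv);return c+d*(z-c[2])/d[2]
def proj(n,X):
    p=camera_params(n);x=np.array(p["R"])@X+np.array(p["t"]);u=np.array(p["intrinsics"])@x;return u[:2]/u[2]
def two(a,b):
    (c1,d1),(c2,d2)=ray("top",a),ray("scene",b)
    s=np.linalg.lstsq(np.c_[d1,-d2],c2-c1,rcond=None)[0]
    A=c1+s[0]*d1;B=c2+s[1]*d2;return (A+B)/2,np.linalg.norm(A-B)
def crop(im,x0,y0,x1,y1,w,h):
    return cv2.resize(im[y0:y1,x0:x1],(w,h),interpolation=cv2.INTER_CUBIC)
E
python3 - <<'E'
from h import *
t=cv2.imread("pics/top0.png");s=cv2.imread("pics/scene0.png")
a=crop(t,210,185,477,285,800,300)
b=crop(s,217,295,367,415,375,300);c=crop(s,315,190,460,295,415,300)
cv2.imwrite("pics/c1.png",np.vstack([a,np.hstack([b,c,np.zeros((300,10,3),np.uint8)])]))
E
```

```text
(no output)
```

View pics/c1.png

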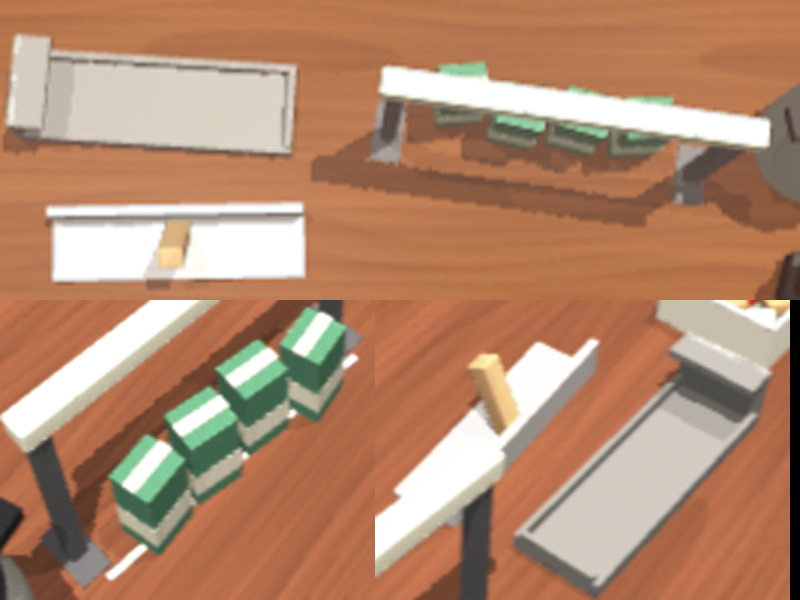

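```bash
cat > m1.py <<'E'
from h import *
def poly(n,im,box,cond,zs,k=4):
    x0,y0,x1,y1=box;m=np.zeros(im.shape[:2],np.uint8);m[y0:y1,x0:x1]=cond(im[y0:y1,x0:x1].astype(int))*255
    nn,l,st,_=cv2.connectedComponentsWithStats(m,connectivity=8);i=1+np.argmax(st[1:,4]);m=(l==i).astype(np.uint8)
    c=max(cv2.findContours(m,0,1)[0],key=cv2.contourArea);r=cv2.boxPoints(cv2.minAreaRect(c));return m,c[:,0],r
if __name__=="__main__":
    t=cv2.imread("pics/top0.png");s=cv2.imread("pics/scene0.png")
    for n in("top","scene"): print(n,"cam",ray(n,(0,0))[0].round(3))
    # line ends in scene, raw profile: white-ish low saturation pixels near the expected line
    a,b=np.array([261,405.8]),np.array([359.4,318.2])
    u=(b-a)/np.linalg.norm(b-a);v=np.array([-u[1],u[0]])
    g=s.min(2).astype(np.float32)
    L=np.linalg.norm(b-a);ss=np.arange(-8,L+8,1.);ww=np.arange(-6,6.01,.25)
    P=a+ss[:,None,None]*u+ww[None,:,None]*v
    I=cv2.remap(g,P[...,0].astype(np.float32),P[...,1].astype(np.float32),cv2.INTER_LINEAR)
    print("v",v)
    for i in list(range(0,32))+list(range(len(ss)-30,len(ss))):
        r=I[i];w=np.clip(r-110,0,None);print(int(ss[i]),int(r.max()),round(float((w*ww).sum()/(w.sum()+1e-6)),2),end=" | ")
    print()
    wh=lambda q:(q.min(2)>185)
    m,c,r=poly("top",t,(330,195,470,245),wh,0);print("beam top px",r.round(1).tolist())
    m,c,r=poly("top",t,(220,245,320,285),wh,0);print("edge px",r.round(1).tolist())
    gr=lambda q:(q.max(2)-q.min(2)<45)&(q.min(2)>110)
    m,c,r=poly("top",t,(208,190,315,242),gr,0);print("cradle px",r.round(1).tolist())
E
python3 m1.py
```

```text
top cam [0.362 0.011 1.455]
scene cam [ 0.994 -0.545  0.887]
v [0.66492901 0.74690656]
-8 137 -5.47 | -7 138 -5.39 | -6 138 -5.43 | -5 138 -5.47 | -4 140 -5.43 | -3 139 -5.44 | -2 139 -5.44 | -1 179 -1.84 | 0 250 -1.27 | 1 253 -1.12 | 2 254 -1.07 | 3 253 -1.02 | 4 253 -0.78 | 5 253 -0.69 | 6 253 -0.64 | 7 253 -0.65 | 8 253 -0.69 | 9 253 -0.69 | 10 252 -0.77 | 11 252 -0.86 | 12 252 -0.9 | 13 252 -0.87 | 14 252 -0.89 | 15 252 -0.91 | 16 252 -0.83 | 17 251 -0.75 | 18 241 -0.63 | 19 160 -0.44 | 20 119 -5.84 | 21 149 -4.0 | 22 156 -2.49 | 23 157 -2.06 | 110 148 1.37 | 111 137 1.86 | 112 135 1.82 | 113 134 1.52 | 114 137 1.15 | 115 142 0.86 | 116 144 0.6 | 117 147 0.56 | 118 138 0.27 | 119 139 0.13 | 120 137 0.13 | 121 136 -0.12 | 122 136 -0.4 | 123 135 -0.57 | 124 137 -0.93 | 125 163 -1.26 | 126 229 -1.45 | 127 248 -1.6 | 128 253 -1.62 | 129 253 -1.55 | 130 253 -1.53 | 131 252 -1.48 | 132 207 -1.6 | 133 136 -5.5 | 134 138 -5.5 | 135 139 -5.53 | 136 137 -5.55 | 137 135 -5.59 | 138 128 -5.64 | 139 102 0.0 | 
beam top px [[336.29998779296875, 215.6999969482422], [337.79998779296875, 205.1999969482422], [467.20001220703125, 223.39999389648438], [465.70001220703125, 233.89999389648438]]
edge px [[226.5, 259.6000061035156], [310.79998779296875, 257.0], [311.3999938964844, 276.79998779296875], [227.10000610351562, 279.3999938964844]]
cradle px [[210.8000030517578, 229.1999969482422], [214.5, 196.3000030517578], [309.3999938964844, 206.89999389648438], [305.70001220703125, 239.89999389648438]]
```

```bash
cat > m2.py <<'E'
from h import *
def edge(im,a,b,half=4,sgn=0,trim=.08):
    """subpixel straight edge near a-b: returns two refined end points, rms. sgn: +1 brighter on the right-hand (v) side"""
    a,b=np.float64(a),np.float64(b);L=np.linalg.norm(b-a);u=(b-a)/L;v=np.array([-u[1],u[0]])
    g=im.astype(np.float32).min(2)
    ss=np.arange(L*trim,L*(1-trim),1.);ww=np.arange(-half,half+.01,.25)
    P=a+ss[:,None,None]*u+ww[None,:,None]*v
    I=cv2.GaussianBlur(cv2.remap(g,P[...,0].astype(np.float32),P[...,1].astype(np.float32),cv2.INTER_LINEAR),(0,0),1.5)
    D=np.gradient(I,axis=1);D=np.abs(D) if sgn==0 else np.clip(D*sgn,0,None)
    k=D.argmax(1);w=np.array([np.average(ww[max(0,j-4):j+5],weights=D[i,max(0,j-4):j+5]+1e-6) for i,j in enumerate(k)])
    ok=np.ones(len(w),bool)
    for _ in range(6):
        p=np.polyfit(ss[ok],w[ok],1);r=w-np.polyval(p,ss);ok=np.abs(r)<max(.25,1.5*np.median(np.abs(r)))
    return a+v*p[1], a+L*u+v*np.polyval(p,L), r[ok].std(),ok.mean()
def wl(n,e,z):
    A,B=plane(n,e[0],z),plane(n,e[1],z);d=(B-A)[:2];return A[:2],B[:2],np.degrees(np.arctan2(d[1],d[0]))
def T(x,y):return (x+.5)/2.996-.5+210,(y+.5)/3-.5+185
def S(x,y):return (x+.5)/2.5-.5+217,(y-300+.5)/2.5-.5+295
def C(x,y):return (x-375+.5)/2.862-.5+315,(y-300+.5)/2.857-.5+190
def run(t,s):
    o={}
    for name,n,im,a,b,z in [
     ("beam far top","top",t,T(386,68),T(768,117),.225),("beam near top?","top",t,T(384,95),T(766,146),.2),
     ("beam front top sc","scene",s,S(40,444),S(215,302),.225),
     ("edge front z42","top",t,T(50,208),T(300,202),.042),("edge rear z0","top",t,T(54,281),T(304,276),.0),
     ("edge L","top",t,T(52,225),T(54,280),.005),("edge R","top",t,T(304,220),T(305,274),.0),
     ("edge blade front top sc","scene",s,C(503,465),C(597,353),.042),
     ("crad far z18","top",t,T(52,51),T(295,66),.018),("crad near z0","top",t,T(45,139),T(290,155),0),("crad R","top",t,T(297,68),T(292,152),.0),
     ("crad far z0 sc","scene",s,C(598,590),C(750,424),0),("crad R z0 sc","scene",s,C(520,546),C(590,590),0),
     ("lip inner top","top",t,T(50,40),T(44,130),.070)]:
        e=edge(im,a,b);A,B,ang=wl(n,e,z);print(f"{name:24s}",A.round(4),B.round(4),"ang %.2f rms %.2f ok %.2f"%(ang,e[2],e[3]))
if __name__=="__main__":
    t=cv2.imread("pics/top0.png");s=cv2.imread("pics/scene0.png")
    a,b=np.array([261,405.8]),np.array([359.4,318.2]);u=(b-a)/np.linalg.norm(b-a);v=np.array([-u[1],u[0]])
    A=plane("scene",a-.6*u-1.*v,0);B=plane("scene",a+132.4*u-1.55*v,0);print("line",A,B,np.linalg.norm(B-A),np.degrees(np.arctan2(*(B-A)[[1,0]])),(A+B)/2)
    run(t,s)
E
python3 m2.py
```

```text
line [ 0.65374691 -0.35004268  0.        ] [ 0.6922462  -0.05121953  0.        ] 0.3012930005843169 82.65866012642138 [ 0.67299656 -0.2006311   0.        ]
beam far top             [ 0.6685 -0.0315] [ 0.6271 -0.3628] ang -97.12 rms 0.09 ok 0.86
beam near top?           [ 0.6488 -0.0307] [ 0.6065 -0.3679] ang -97.14 rms 0.10 ok 1.00
beam front top sc        [ 0.641  -0.3619] [ 0.6613 -0.2022] ang 82.73 rms 0.05 ok 1.00
edge front z42           [0.562  0.2899] [0.5698 0.0453] ang -88.18 rms 1.63 ok 1.00
edge rear z0             [0.4964 0.2908] [0.5048 0.0408] ang -88.09 rms 0.12 ok 0.97
edge L                   [0.5522 0.2942] [0.4969 0.2921] ang -177.90 rms 0.05 ok 1.00
edge R                   [0.5625 0.0419] [0.5078 0.04  ] ang -178.03 rms 0.06 ok 1.00
edge blade front top sc  [0.5766 0.1012] [0.5685 0.2785] ang 92.60 rms 0.10 ok 0.98
crad far z18             [0.73   0.3005] [0.719 0.054] ang -92.56 rms 0.06 ok 1.00
crad near z0             [0.6416 0.3068] [0.6304 0.0576] ang -92.56 rms 0.10 ok 1.00
crad R                   [0.7196 0.0534] [0.632  0.0574] ang 177.39 rms 0.08 ok 1.00
crad far z0 sc           [0.7145 0.061 ] [0.7266 0.3206] ang 87.33 rms 0.07 ok 1.00
crad R z0 sc             [0.6333 0.0699] [0.7097 0.066 ] ang -2.94 rms 0.02 ok 1.00
lip inner top            [0.7258 0.2937] [0.6363 0.298 ] ang 177.24 rms 0.13 ok 1.00
```

```bash
cat >> h.py <<'E'
from scipy.spatial.transform import Rotation as Ro
def rz(a):return Ro.from_euler("z",a,degrees=True).as_matrix()
def rx(a):return Ro.from_euler("x",a,degrees=True).as_matrix()
def toolR(yaw,lean=26,tilt=0):  # tool y along edge y, fingers sloping forward-down; tilt>0: right end raised about edge x
    z=np.array([np.sin(np.radians(lean)),0,-np.cos(np.radians(lean))]);y=np.array([0,1.,0])
    return rz(yaw)@rx(-tilt)@np.c_[np.cross(y,z),y,z]
def delta(p,R,st=None):
    st=st or read_state();d=(p-st["position"])/.05
    r=Ro.from_matrix(R@np.array(st["tcp_rot"]).T).as_rotvec()/np.pi
    print("t %.2f pos"%st["time_s"],st["position"].round(4),"F",st["force"].round(1),"open %.3f"%st["opening"],"\n total shift(5cm)",d.round(3),"turn(pi)",r.round(4), "mm",(d*50).round(1),"deg",(r*180).round(2))
GO=.019
def tcp(grip,R):return grip+GO*R[:,2]
E
python3 - <<'E'
from m2 import *
t=cv2.imread("pics/top0.png");s=cv2.imread("pics/scene0.png")
for n,im,a,b,z,h in[("top",t,T(50,207),T(300,203),.042,2),("scene",s,C(503,465),C(597,353),.042,2),("scene",s,C(515,450),C(590,360),.042,6)]:
    for sg in(1,-1):
        e=edge(im,a,b,h,sg);A,B,g=wl(n,e,z);print(n,sg,A.round(4),B.round(4),g.round(2),e[2],e[3], (np.array([.9994,.034])@((A+B)/2)).round(4))
o=np.array([.5685,.1684,0]);R=rz(1.95)
hnd=o+R@[-.0568,0,.083];print("handle end",proj("top",hnd),"expect",T(172,252),"scene",proj("scene",hnd),C(486,362))
for q in([0,.125,.042],[0,-.125,.042],[0,.125,0],[-.068,.125,.0],[-.068,-.125,0]): X=o+R@np.array(q);print(q,proj("top",X).round(1),proj("scene",X).round(1))
print("seen L blade top front",T(48,207),"scene",C(597,341))
Rt=toolR(1.95);grip=o+R@[-.048,0,.065];print(grip)
delta(tcp(grip-.09*Rt[:,2],Rt),Rt)
# bystanders
for nm,px,z in(("cup",(164,287),.128),("radio",(488,278),.1),("pot",(502,222),.2)):print(nm,plane("top",px,z).round(3))
E
```

```text
top 1 [0.5671 0.2902] [0.5739 0.0455] -88.41 0.05671432699211127 0.971830985915493 0.5758
top -1 [0.5597 0.2897] [0.5679 0.0452] -88.1 0.1032620162640548 1.0 0.5692
scene 1 [0.5827 0.0999] [0.5709 0.2778] 93.77 2.416367759478282e-16 0.7906976744186046 0.5829
scene -1 [0.5931 0.0975] [0.5685 0.2785] 97.72 0.3815203137766847 0.6511627906976745 0.5868
scene 1 [0.6174 0.1133] [0.5502 0.2712] 113.06 3.139832622097107 0.7428571428571429 0.59
scene -1 [0.5737 0.1233] [0.5696 0.2654] 91.65 0.056978253331217824 1.0 0.578
handle end [266.3478185  270.92586502] expect (267.0767690253672, 268.6666666666667) scene [351.39901255 209.57902688] (353.4587700908456, 211.37609380469024)
[0, 0.125, 0.042] [225.2 253.9] [392.  203.3]
[0, -0.125, 0.042] [310.5 252.6] [342.3 257.9]
[0, 0.125, 0] [227.9 255.9] [390.6 214. ]
[-0.068, 0.125, 0.0] [227.6 278.4] [370.8 204.9]
[-0.068, -0.125, 0] [311. 277.] [321.1 257. ]
seen L blade top front (225.68825100133512, 253.66666666666669) scene (392.2428371767994, 204.02572628631432)
[0.5205278  0.16676669 0.065     ]
t 0.10 pos [0.2185 0.5849 0.2217] F [ 0.1 -0.4  0.6] open 0.999 
 total shift(5cm) [ 5.418 -8.383 -1.857] turn(pi) [-0.0228 -0.1437  0.1227] mm [ 270.9 -419.1  -92.9] deg [ -4.11 -25.86  22.08]
cup [0.458 0.438 0.128]
radio [ 0.501 -0.459  0.1  ]
pot [ 0.64  -0.467  0.2  ]
```

Request:
play_rows(
  plan=[
    [[0.455,-0.7,0,-0.0019,-0.012,0.0102,1],[0.455,-0.7,0,-0.0019,-0.012,0.0102,1],[0.455,-0.7,0,-0.0019,-0.012,0.0102,1],[0.455,-0.7,0,-0.0019,-0.012,0.0102,1],[0.455,-0.7,0,-0.0019,-0.012,0.0102,1],[0.455,-0.7,0,-0.0019,-0.012,0.0102,1],[0.455,-0.7,-0.1,-0.0019,-0.012,0.0102,1],[0.455,-0.7,-0.2,-0.0019,-0.012,0.0102,1],[0.455,-0.7,-0.3,-0.0019,-0.012,0.0102,1],[0.455,-0.7,-0.4,-0.0019,-0.012,0.0102,1],[0.455,-0.7,-0.4,-0.0019,-0.012,0.0102,1],[0.455,-0.7,-0.45,-0.0019,-0.012,0.0102,1]],
  ],
)

```text
time_s: 1.3
position: [0.4928, 0.1644, 0.13]
tcp_rot: [[-0.896, -0.036, 0.442], [-0.031, 0.999, 0.018], [-0.442, 0.002, -0.897]]
force: [0.8, 0.8, 0.1]
opening: 1.005
```

Run:
```python
from m2 import *
t=capture("top")[:,:,::-1];s=capture("scene")[:,:,::-1]
o=np.array([.5699,.1685,0]);R=rz(1.85);Rt=toolR(1.85);grip=o+R@[-.048,0,.065]
print(read_state()["tcp_rot"].round(3).tolist())
delta(tcp(grip-.06*Rt[:,2],Rt),Rt);delta(tcp(grip,Rt),Rt)
for n,im in(("top",t),("scene",s)):
    im=np.ascontiguousarray(im)
    u=proj(n,grip);print(n,u);im=im.copy();
    x,y=int(u[0]),int(u[1]);c=crop(im,x-60,y-60,x+60,y+60,400,400)
    q=(u-[x-60,y-60]+.5)*400/120-.5;cv2.drawMarker(c,tuple(int(v) for v in q),(255,0,255),0,14,1);globals()["c_"+n]=c
cv2.imwrite("pics/c2.png",np.hstack([c_top,c_scene]))
```

```text
[[-0.9, -0.027, 0.434], [-0.023, 1.0, 0.013], [-0.434, 0.001, -0.901]]
t 1.40 pos [0.4921 0.1608 0.1269] F [-1.4  0.5  0. ] open 1.004 
 total shift(5cm) [ 0.237  0.112 -0.501] turn(pi) [-0.0004 -0.0014  0.0018] mm [ 11.8   5.6 -25. ] deg [-0.06 -0.25  0.33]
t 1.40 pos [0.4921 0.1608 0.1269] F [-1.4  0.5  0. ] open 1.004 
 total shift(5cm) [ 0.762  0.129 -1.579] turn(pi) [-0.0004 -0.0014  0.0018] mm [ 38.1   6.4 -79. ] deg [-0.06 -0.25  0.33]
top [266.99280325 268.09143082]
scene [354.39683985 215.92621464]
```

View pics/c2.png

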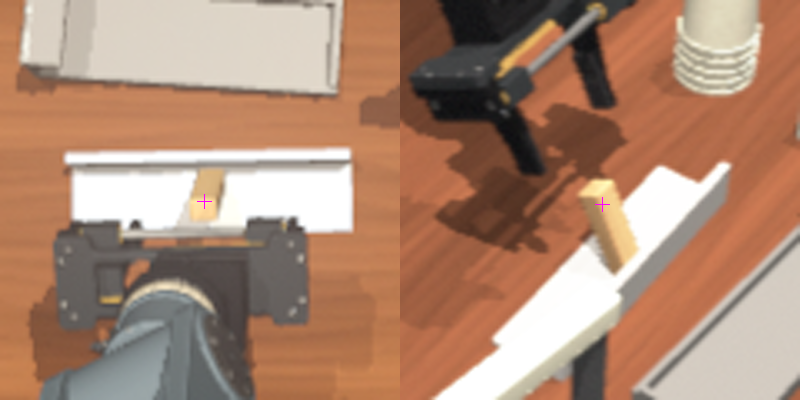

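Request:
play_rows(
  plan=[
    [[0.076,0.043,-0.158,0,-0.0003,0.0006,1],[0.076,0.043,-0.158,0,-0.0003,0.0006,1],[0.076,0.043,-0.158,0,-0.0003,0.0006,1],[0.076,0,-0.158,0,0,0,1],[0.076,0,-0.158,0,0,0,1],[0.076,0,-0.158,0,0,0,1],[0.076,0,-0.158,0,0,0,1],[0.076,0,-0.158,0,0,0,1],[0.076,0,-0.158,0,0,0,1],[0.076,0,-0.158,0,0,0,1],[0,0,0,0,0,0,1],[0,0,0,0,0,0,1]],
  ],
)

```text
time_s: 2.6
position: [0.534, 0.1739, 0.0628]
tcp_rot: [[-0.903, -0.039, 0.427], [-0.036, 0.999, 0.017], [-0.428, -0.0, -0.904]]
force: [0.1, 0.0, -0.7]
opening: 1.0
```

Run:
```python
from h import *
o=np.array([.5699,.1685,0]);R=rz(1.85);Rt=toolR(1.85);grip=o+R@[-.048,0,.065]
delta(tcp(grip,Rt),Rt)
```

```text
t 2.60 pos [0.534  0.1739 0.0628] F [ 0.1  0.  -0.7] open 1.000 
 total shift(5cm) [-0.075 -0.133 -0.297] turn(pi) [ 0.0002 -0.0037 -0.0022] mm [ -3.8  -6.6 -14.9] deg [ 0.04 -0.67 -0.4 ]
```

Run:
```python
from h import *
for i in range(4):
    capture("top");s=read_state();print(s["time_s"],s["position"].round(4),s["joint_positions"].round(2),s["qvel"].round(1))
```

```text
2.65 [0.5338 0.1738 0.0629] [  8.    37.35 117.09 -81.95   2.49  -2.85] [-0.1 -0.4  0.3  0.1 -0.1  0.2]
2.7 [0.5338 0.1739 0.0631] [  8.    37.33 117.1  -81.95   2.49  -2.85] [-0.  -0.2  0.2  0.   0.1  0. ]
2.75 [0.5337 0.1738 0.0631] [  8.    37.32 117.1  -81.95   2.49  -2.84] [ 0.  -0.2 -0.  -0.  -0.1  0.1]
2.8 [0.5338 0.1739 0.0632] [  8.    37.32 117.1  -81.95   2.49  -2.84] [ 0.   0.  -0.1 -0.  -0.1  0.1]
```

Request:
play_rows(
  plan=[
    [[-0.1,0,0.25,0,0.01,0,1],[-0.1,0,0.25,0,0.01,0,1],[-0.1,0,0.25,0,0.01,0,1],[-0.1,0,0.25,0,0.01,0,1],[-0.1,0,0.25,0,0.02,0,1],[-0.1,0,0.25,0,0.02,0,1],[-0.1,0,0.25,0,0.02,0,1],[-0.1,0,0.25,0,0.02,0,1],[0,0,0,0,0.02,0,1],[0,0,0,0,0,0,1]],
  ],
)

```text
time_s: 3.8
position: [0.5164, 0.1617, 0.1306]
tcp_rot: [[-0.992, -0.029, 0.124], [-0.032, 0.999, -0.023], [-0.123, -0.027, -0.992]]
force: [0.6, -0.7, 0.3]
opening: 1.001
```

Run:
```python
from h import *
s=read_state();print(s["time_s"],s["position"].round(4).tolist(),s["joint_positions"].round(2).tolist(),s["tcp_rot"].round(4).tolist())
```

```text
3.8 [0.5164, 0.1617, 0.1306] [6.79, 29.5, 104.0, -3.37, 39.63, -82.5] [[-0.9919, -0.029, 0.124], [-0.032, 0.9992, -0.023], [-0.1233, -0.0268, -0.992]]
```

```bash
cat > kin.py <<'E'
from h import *
from scipy.optimize import least_squares
D=[([59.27,30.278,82.158,0,67.69,-10.229],[.2185,.5848,.2216]),([8,37.32,117.1,-81.95,2.49,-2.84],[.5338,.1739,.0632]),([6.79,29.5,104.,-3.37,39.63,-82.5],[.5164,.1617,.1306])]
def E(a,d):return Ro.from_euler(a,d,degrees=True).as_matrix()
def fk(j,p):
    e,h,a2,a3,d4,d6=p
    A=E("z",j[0]);B=A@E("y",j[1]);C=B@E("y",j[2]);R=C@E("z",j[3])@E("y",j[4])@E("z",j[5])
    X=np.array([0,0,h])+A@[0,e,0]+B@[0,0,a2]+C@[a3,0,d4]+R@[0,0,d6]
    return X,R@E("z",90)@np.eye(3)
P=least_squares(lambda p:np.concatenate([fk(j,p)[0]-x for j,x in D]+[.05*(p-[.11,.35,.4,0,.4,.2])*.02]),[.11,.35,.4,0,.4,.2]).x
LO=np.array([-176.69,-43.24,12.49,-82,0,-163.58]);HI=np.array([176.69,126.21,139.97,262,151.66,163.58])
def ik(x,R,seed):
    def f(j):
        X,r=fk(j,P);return np.r_[(X-x)*10,Ro.from_matrix(R@r.T).as_rotvec()]
    s=least_squares(f,np.clip(seed,LO+.1,HI-.1),bounds=(LO,HI),x_scale=50);return s.x,np.linalg.norm(s.fun)
if __name__=="__main__":
    print(P.round(4))
    for j,x in D:X,R=fk(j,P);print((X-x).round(4),R.round(3).tolist())
    up=[0,35,105,0,20,-85];up2=[0,35,105,0,20,95];fl=[0,35,115,180,10,-85];fl2=[0,35,115,180,10,95]
    lb=np.array([.673,-.2006,0]);cr=np.array([.6808,.1926,.006]);o=np.array([.5699,.1685,0])
    for lean in(26,33,40):
      for nm,org,yaw,loc,tilt in(("pick",o,1.85,[-.048,0,.065],0),("push0",lb,-7.2,[-.148,0,.067],0),("push1",lb,-7.2,[-.048,0,.067],0),("cradle",cr,-2.6,[-.014,0,.065],0),("cradtilt",cr,-2.6,[-.014,-.03,.095],10)):
        g=org+rz(yaw)@np.array(loc);out=[]
        for half,seeds in((0,(up,fl2)),(180,(up2,fl))):
          R=toolR(yaw,lean,tilt)@rz(half)
          for sd in seeds:
            j,c=ik(tcp(g,R),R,sd)
            if c<2e-3: out.append((half,j.round(0).astype(int).tolist()))
        print(lean,nm,g.round(3),out)
E
python3 kin.py
```

```text
[0.111  0.274  0.5881 0.1141 0.3917 0.3054]
[-0. -0. -0.] [[-0.937, 0.35, -0.001], [0.35, 0.937, -0.002], [0.0, -0.002, -1.0]]
[-0. -0.  0.] [[-0.903, -0.039, 0.428], [-0.035, 0.999, 0.017], [-0.428, 0.0, -0.904]]
[ 0.  0. -0.] [[-0.992, -0.029, 0.124], [-0.032, 0.999, -0.023], [-0.123, -0.027, -0.992]]
26 pick [0.522 0.167 0.065] [(0, [7, 39, 119, 211, 5, 64]), (180, [7, 39, 119, 211, 5, -116])]
26 push0 [ 0.526 -0.182  0.067] [(0, [-37, 39, 118, 89, 13, 153]), (180, [-37, 39, 118, 89, 13, -27]), (180, [-37, 39, 118, 89, 13, -27])]
26 push1 [ 0.625 -0.195  0.067] [(0, [-32, 42, 104, 45, 15, -157]), (180, [-32, 42, 104, 45, 15, 23]), (180, [-32, 42, 104, 45, 15, 23])]
26 cradle [0.667 0.193 0.071] [(0, [9, 43, 97, -20, 15, -60]), (180, [9, 43, 97, -20, 15, 120])]
26 cradtilt [0.665 0.163 0.101] [(0, [11, 41, 96, -38, 24, -47]), (180, [11, 41, 96, -38, 24, 133])]
33 pick [0.522 0.167 0.065] [(0, [8, 42, 123, 191, 18, 85]), (180, [8, 42, 123, 191, 18, -95])]
33 push0 [ 0.526 -0.182  0.067] [(0, [-40, 41, 122, 125, 21, 115]), (180, [-40, 41, 122, 125, 21, -65]), (180, [-40, 41, 122, 125
[... 200 characters left out ...]
 -70, 7, -9])]
33 cradtilt [0.665 0.163 0.101] [(0, [11, 41, 100, -65, 17, -20]), (180, [11, 41, 100, -65, 17, 160])]
40 pick [0.522 0.167 0.065] [(0, [8, 45, 127, 188, 32, 88]), (180, [8, 45, 127, 188, 32, -92])]
40 push0 [ 0.526 -0.182  0.067] [(0, [-42, 45, 126, 138, 33, 99]), (180, [-42, 45, 126, 138, 33, -81]), (180, [-42, 45, 126, 138, 33, -81])]
40 push1 [ 0.625 -0.195  0.067] [(0, [-35, 45, 112, 127, 22, 119]), (180, [-35, 45, 112, 127, 22, -61]), (180, [-35, 45, 112, 127, 22, -61])]
40 cradle [0.667 0.193 0.071] [(0, [10, 45, 105, 221, 13, 60]), (180, [10, 45, 105, 221, 13, -120])]
40 cradtilt [0.665 0.163 0.101] [(0, [11, 42, 104, 253, 17, 22]), (180, [11, 42, 104, 253, 17, -158])]
```

```bash
cat > plan.py <<'E'
from kin import *
def rowsJ(Js,g=1):
    out=[];X,R=fk(Js[0],P)
    for j in Js[1:]:
        X2,R2=fk(j,P);d=(X2-X)/.05;r=Ro.from_matrix(R2@R.T).as_rotvec()/np.pi
        out.append([round(float(v),2) for v in d]+[round(float(v),3) for v in r]+[g])
        d,r=np.array(out[-1][:3]),np.array(out[-1][3:6]);X=X+d*.05;R=Ro.from_rotvec(r*np.pi).as_matrix()@R  # carry rounding
    return out
def chk(Js):
    X=np.array([fk(j,P)[0] for j in Js]);J=np.array(Js)
    print("minz",X[:,2].min().round(3),"xyz range",X.min(0).round(2),X.max(0).round(2),"j5",J[:,4].min().round(1),"max step",np.abs(np.diff(J,axis=0)).max(0).round(1))
def show(r):
    for i in range(0,len(r),12):print(str([r[i:i+12]]).replace(" ",""))
EO=np.array([.5699,.1685,0]);EY=1.85
GR=EO+rz(EY)@[-.048,0,.065]
E
python3 - <<'E'
from plan import *
J0=read_state()["joint_positions"]
R=toolR(EY,40)@rz(180);J1,c=ik(tcp(GR-.12*R[:,2],R),R,[8,42,118,188,30,-92]);print(J0.round(1),J1.round(1),c,fk(J1,P)[0])
N=36;Js=[J0+(J1-J0)*s for s in np.linspace(0,1,N+1)];chk(Js)
R6=[np.degrees(Ro.from_matrix(fk(b,P)[1]@fk(a,P)[1].T).magnitude()) for a,b in zip(Js,Js[1:])];print(max(R6))
show(rowsJ(Js))
E
```

```text
[  6.8  29.5 104.   -3.4  39.6 -82.5] [ 10.   29.8 135.1 192.3  25.2 -95. ] 1.3011268848647645e-12 [0.45703731 0.16485456 0.14237049]
minz 0.124 xyz range [0.46 0.16 0.12] [0.52 0.35 0.18] j5 25.2 max step [0.1 0.  0.9 5.4 0.4 0.3]
5.202138064522941
[[[-0.21,0.36,-0.07,0.021,0.005,-0.019,1],[-0.18,0.36,-0.05,0.021,0.005,-0.019,1],[-0.16,0.35,-0.02,0.02,0.005,-0.019,1],[-0.14,0.34,0.0,0.02,0.005,-0.02,1],[-0.11,0.32,0.03,0.019,0.005,-0.02,1],[-0.09,0.31,0.04,0.018,0.005,-0.021,1],[-0.06,0.28,0.05,0.018,0.004,-0.022,1],[-0.04,0.27,0.07,0.018,0.005,-0.021,1],[-0.02,0.24,0.08,0.017,0.005,-0.023,1],[0.0,0.22,0.08,0.017,0.004,-0.022,1],[0.02,0.19,0.09,0.016,0.005,-0.023,1],[0.04,0.16,0.09,0.015,0.005,-0.024,1]]]
[[[0.05,0.13,0.1,0.015,0.005,-0.023,1],[0.06,0.11,0.09,0.014,0.005,-0.024,1],[0.07,0.07,0.09,0.014,0.005,-0.025,1],[0.09,0.04,0.08,0.013,0.006,-0.024,1],[0.08,0.02,0.08,0.013,0.005,-0.025,1],[0.09,-0.02,0.06,0.012,0.006,-0.025,1],[0.09,-0.04,0.06,0.012,0.006,-0.025,1],[0.08,-0.08,0.04,0.011,0.006,-0.026,1],[0.08,-0.1,0.04,0.011,0.006,-0.026,1],[0.07,-0.13,0.02,0.01,0.007,-0.026,1],[0.06,-0.15,0.01,0.01,0.006,-0.026,1],[0.04,-0.17,-0.01,0.009,0.007,-0.026,1]]]
[[[0.03,-0.19,-0.01,0.009,0.007,-0.026,1],[0.01,-0.22,-0.03,0.009,0.007,-0.027,1],[-0.01,-0.22,-0.04,0.008,0.008,-0.026,1],[-0.02,-0.24,-0.06,0.008,0.007,-0.027,1],[-0.06,-0.26,-0.06,0.008,0.008,-0.027,1],[-0.07,-0.26,-0.07,0.007,0.008,-0.026,1],[-0.1,-0.27,-0.08,0.007,0.008,-0.027,1],[-0.13,-0.27,-0.08,0.007,0.008,-0.027,1],[-0.15,-0.28,-0.09,0.006,0.008,-0.027,1],[-0.17,-0.27,-0.1,0.007,0.008,-0.027,1],[-0.2,-0.27,-0.1,0.006,0.009,-0.027,1],[-0.23,-0.27,-0.09,0.006,0.008,-0.027,1]]]
```

```bash
cat >> plan.py <<'E'
def follow(J0,xs,Rs):
    Js=[np.array(J0)]
    for x,R in zip(xs,Rs):
        j,c=ik(x,R,Js[-1]);Js.append(j)
        if c>1e-3:print("ik miss",c,x)
    return Js
E
python3 - <<'E'
from plan import *
J0=read_state()["joint_positions"]
R=toolR(EY,36)@rz(180);xe=tcp(GR-.1*R[:,2],R);J1,c=ik(xe,R,[8,42,118,188,30,-92]);print(J1.round(1),c,xe)
X0=fk(J0,P)[0];N=35;s=np.linspace(0,1,N+1)[1:]
mid=np.array([.49,.15,.21])
xs=[X0*(1-a)**2+2*a*(1-a)*(2*mid-(X0+xe)/2)+xe*a*a for a in s]
Rs=[fk(J0+(J1-J0)*a,P)[1] for a in s]
Js=follow(J0,xs,Rs);chk(Js);print(Js[17].round(0),Js[-1].round(0))
show(rowsJ(Js))
E
```

```text
[  9.1  29.7 130.5 195.   16.6 -98.6] 1.7647101134768307e-14 [0.47433923 0.1654134  0.13053038]
minz 0.131 xyz range [0.47 0.15 0.13] [0.52 0.17 0.21] j5 16.6 max step [2.6 1.2 1.8 9.5 2.1 3.1]
[-20.  22. 125.  72.  44. -94.] [  9.  30. 131. 195.  17. -99.]
[[[-0.04,-0.03,0.18,0.022,0.003,-0.019,1],[-0.03,-0.02,0.16,0.022,0.003,-0.019,1],[-0.04,-0.03,0.16,0.021,0.003,-0.02,1],[-0.03,-0.02,0.14,0.021,0.003,-0.021,1],[-0.03,-0.02,0.14,0.019,0.003,-0.021,1],[-0.04,-0.02,0.12,0.02,0.003,-0.022,1],[-0.03,-0.02,0.12,0.019,0.002,-0.022,1],[-0.03,-0.01,0.1,0.018,0.003,-0.023,1],[-0.03,-0.02,0.09,0.017,0.003,-0.023,1],[-0.03,-0.01,0.09,0.017,0.003,-0.023,1],[-0.03,-0.01,0.07,0.016,0.003,-0.024,1],[-0.03,-0.01,0.06,0.016,0.004,-0.025,1]]]
[[[-0.02,-0.01,0.05,0.015,0.003,-0.024,1],[-0.03,-0.0,0.04,0.014,0.004,-0.026,1],[-0.03,-0.0,0.04,0.014,0.004,-0.025,1],[-0.02,-0.01,0.02,0.013,0.005,-0.026,1],[-0.03,0.0,0.01,0.013,0.005,-0.026,1],[-0.02,0.01,-0.0,0.012,0.005,-0.026,1],[-0.02,0.0,-0.01,0.012,0.005,-0.026,1],[-0.03,0.01,-0.02,0.011,0.006,-0.027,1],[-0.02,0.0,-0.04,0.011,0.006,-0.026,1],[-0.02,0.01,-0.04,0.011,0.007,-0.027,1],[-0.02,0.01,-0.05,0.01,0.007,-0.027,1],[-0.02,0.02,-0.06,0.01,0.007,-0.027,1]]]
[[[-0.02,0.01,-0.07,0.01,0.008,-0.027,1],[-0.02,0.02,-0.09,0.009,0.008,-0.027,1],[-0.02,0.01,-0.09,0.009,0.008,-0.027,1],[-0.01,0.02,-0.1,0.009,0.009,-0.027,1],[-0.02,0.03,-0.12,0.009,0.008,-0.027,1],[-0.01,0.02,-0.12,0.009,0.009,-0.027,1],[-0.02,0.02,-0.14,0.009,0.009,-0.027,1],[-0.01,0.03,-0.14,0.009,0.01,-0.027,1],[-0.02,0.03,-0.16,0.008,0.009,-0.027,1],[-0.01,0.03,-0.16,0.009,0.009,-0.027,1],[-0.01,0.03,-0.18,0.009,0.01,-0.027,1]]]
```

Request:
play_rows(
  plan=[
    [[-0.04,-0.03,0.18,0.022,0.003,-0.019,1],[-0.03,-0.02,0.16,0.022,0.003,-0.019,1],[-0.04,-0.03,0.16,0.021,0.003,-0.02,1],[-0.03,-0.02,0.14,0.021,0.003,-0.021,1],[-0.03,-0.02,0.14,0.019,0.003,-0.021,1],[-0.04,-0.02,0.12,0.02,0.003,-0.022,1],[-0.03,-0.02,0.12,0.019,0.002,-0.022,1],[-0.03,-0.01,0.1,0.018,0.003,-0.023,1],[-0.03,-0.02,0.09,0.017,0.003,-0.023,1],[-0.03,-0.01,0.09,0.017,0.003,-0.023,1],[-0.03,-0.01,0.07,0.016,0.003,-0.024,1],[-0.03,-0.01,0.06,0.016,0.004,-0.025,1]],
  ],
)

```text
time_s: 5.0
position: [0.4931, 0.1505, 0.2002]
tcp_rot: [[-0.679, 0.684, 0.268], [0.7, 0.491, 0.518], [0.223, 0.539, -0.812]]
force: [-0.1, -0.1, 0.4]
opening: 1.002
```

Request:
play_rows(
  plan=[
    [[-0.02,-0.01,0.05,0.015,0.003,-0.024,1],[-0.03,0,0.04,0.014,0.004,-0.026,1],[-0.03,0,0.04,0.014,0.004,-0.025,1],[-0.02,-0.01,0.02,0.013,0.005,-0.026,1],[-0.03,0.0,0.01,0.013,0.005,-0.026,1],[-0.02,0.01,0,0.012,0.005,-0.026,1],[-0.02,0.0,-0.01,0.012,0.005,-0.026,1],[-0.03,0.01,-0.02,0.011,0.006,-0.027,1],[-0.02,0.0,-0.04,0.011,0.006,-0.026,1],[-0.02,0.01,-0.04,0.011,0.007,-0.027,1],[-0.02,0.01,-0.05,0.01,0.007,-0.027,1],[-0.02,0.02,-0.06,0.01,0.007,-0.027,1]],
  ],
)

```text
time_s: 6.2
position: [0.4785, 0.1525, 0.1967]
tcp_rot: [[0.211, 0.754, 0.623], [0.749, -0.534, 0.393], [0.629, 0.383, -0.677]]
force: [0.2, 0.5, 0.2]
opening: 0.999
```

Run:
```python
from h import *
s=read_state();print(s["time_s"],s["position"].round(4).tolist(),s["joint_positions"].round(2).tolist(),s["tcp_rot"].round(3).tolist())
```

```text
6.2 [0.4785, 0.1525, 0.1967] [-16.05, 24.19, 135.75, 112.51, 36.51, -95.87] [[0.211, 0.754, 0.623], [0.749, -0.534, 0.393], [0.629, 0.383, -0.677]]
```

Request:
play_rows(
  plan=[
    [[-0.02,0.01,-0.07,0.01,0.008,-0.027,1],[-0.02,0.02,-0.09,0.009,0.008,-0.027,1],[-0.02,0.01,-0.09,0.009,0.008,-0.027,1],[-0.01,0.02,-0.1,0.009,0.009,-0.027,1],[-0.02,0.03,-0.12,0.009,0.008,-0.027,1],[-0.01,0.02,-0.12,0.009,0.009,-0.027,1],[-0.02,0.02,-0.14,0.009,0.009,-0.027,1],[-0.01,0.03,-0.14,0.009,0.01,-0.027,1],[-0.02,0.03,-0.16,0.008,0.009,-0.027,1],[-0.01,0.03,-0.16,0.009,0.009,-0.027,1],[-0.01,0.03,-0.18,0.009,0.01,-0.027,1],[0,0,0,0,0,0,1]],
  ],
)

```text
time_s: 7.4
position: [0.4706, 0.1662, 0.1284]
tcp_rot: [[0.808, 0.033, 0.588], [0.026, -0.999, 0.02], [0.589, -0.001, -0.808]]
force: [0.5, 0.3, 0.4]
opening: 0.998
```

Run:
```python
from plan import *
s=read_state();J0=s["joint_positions"];print(s["time_s"],s["position"].round(4),J0.round(1))
X0,R0=fk(J0,P)
R=toolR(EY,29)@rz(180);xe=tcp(GR,R)
d=Ro.from_matrix(R@R0.T).as_rotvec();N=11;s=np.linspace(0,1,N+1)[1:]
xs=[X0+(xe-X0)*a for a in s];Rs=[Ro.from_rotvec(d*a).as_matrix()@R0 for a in s]
Js=follow(J0,xs,Rs);chk(Js);print(Js[-1].round(1));delta(xe,R)
show(rowsJ(Js))
```

```text
7.4 [0.4706 0.1662 0.1284] [  9.3  30.1 131.1 194.3  17.6 -97.7]
minz 0.048 xyz range [0.47 0.17 0.05] [0.53 0.17 0.13] j5 10.1 max step [0.2 1.  1.1 0.6 0.8 0.7]
[   7.5   40.3  120.5  195.9   10.1 -100.7]
t 7.40 pos [0.4706 0.1662 0.1284] F [0.5 0.3 0.4] open 0.998 
 total shift(5cm) [ 1.21   0.022 -1.6  ] turn(pi) [-0.0016  0.0392 -0.0003] mm [ 60.5   1.1 -80. ] deg [-0.28  7.06 -0.05]
[[[0.11,0.0,-0.15,-0.0,0.004,-0.0,1],[0.11,0.0,-0.14,-0.0,0.003,-0.0,1],[0.11,0.01,-0.15,-0.0,0.004,-0.0,1],[0.11,-0.0,-0.14,-0.001,0.003,-0.0,1],[0.11,-0.0,-0.15,0.0,0.004,-0.0,1],[0.11,0.0,-0.14,0.0,0.003,-0.0,1],[0.11,0.0,-0.15,-0.0,0.004,-0.0,1],[0.11,0.01,-0.14,-0.0,0.004,-0.0,1],[0.11,-0.0,-0.15,-0.0,0.003,-0.0,1],[0.11,-0.0,-0.15,-0.0,0.004,-0.0,1],[0.11,0.0,-0.14,-0.001,0.003,-0.0,1]]]
```

Request:
play_rows(
  plan=[
    [[0.11,0.0,-0.15,0,0.004,0,1],[0.11,0.0,-0.14,0,0.003,0,1],[0.11,0.01,-0.15,0,0.004,0,1],[0.11,0,-0.14,-0.001,0.003,0,1],[0.11,0,-0.15,0,0.004,0,1],[0.11,0,-0.14,0,0.003,0,1],[0.11,0,-0.15,0,0.004,0,1],[0.11,0.01,-0.14,0,0.004,0,1],[0.11,0,-0.15,0,0.003,0,1],[0.11,0,-0.15,0,0.004,0,1],[0.11,0,-0.14,-0.001,0.003,0,1],[0,0,0,0,0,0,1]],
  ],
)

```text
time_s: 8.6
position: [0.5337, 0.1662, 0.0486]
tcp_rot: [[0.872, 0.031, 0.489], [0.028, -1.0, 0.014], [0.489, 0.002, -0.872]]
force: [-0.3, -0.4, 0.5]
opening: 0.999
```

Run:
```python
from plan import *
s=read_state();print(s["joint_positions"].round(1))
R=toolR(EY,29)@rz(180);delta(tcp(GR,R),R)
t=capture("top")[:,:,::-1];u=proj("top",GR);x,y=int(u[0]),int(u[1])
sc=capture("scene")[:,:,::-1];v=proj("scene",GR);a,b=int(v[0]),int(v[1])
cv2.imwrite("pics/c3.png",np.hstack([crop(t,x-50,y-50,x+50,y+50,400,400),crop(sc,a-50,b-50,a+50,b+50,400,400)]))
```

```text
[   7.4   40.3  120.4  196.2   10.3 -101.1]
t 8.60 pos [0.5337 0.1662 0.0486] F [-0.3 -0.4  0.5] open 0.999 
 total shift(5cm) [-0.051  0.021 -0.005] turn(pi) [0.0006 0.0015 0.0003] mm [-2.5  1.  -0.2] deg [0.11 0.26 0.05]
```

View pics/c3.png

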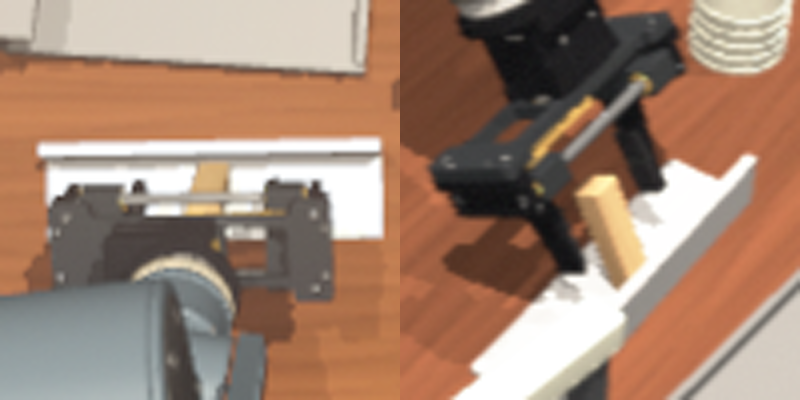

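Request:
play_rows(
  plan=[
    [[-0.05,0.02,0,0,0.0015,0,1],[0,0,0,0,0,0,-1],[0,0,0,0,0,0,-1],[0,0,0,0,0,0,-1],[0,0,0,0,0,0,-1],[0,0,0,0,0,0,-1],[0,0,0,0,0,0,-1],[0,0,0,0,0,0,-1]],
  ],
)

```text
time_s: 9.5
position: [0.5299, 0.1672, 0.0492]
tcp_rot: [[0.874, 0.032, 0.484], [0.029, -0.999, 0.014], [0.484, 0.002, -0.875]]
force: [-0.1, -0.1, -0.6]
opening: 0.448
```

Run:
```python
from m2 import *
from plan import *
s=read_state();print(s["joint_positions"].round(1),s["tcp_rot"].round(4).tolist(),s["moment"].round(2))
R=toolR(EY,29)@rz(180);delta(tcp(GR,R),R)
t=capture("top")[:,:,::-1];cv2.imwrite("pics/top1.png",t)
for nm,a,b,z,h,sg in(("front",T(50,207),T(300,203),.042,2,1),("L",T(52,225),T(54,255),.005,4,0),("R",T(304,220),T(305,274),0,4,0)):
    e=edge(t,a,b,h,sg);A,B,g=wl("top",e,z);print(nm,A.round(4),B.round(4),g.round(2),e[2:])
```

```text
[   7.6   40.1  120.6  196.9   10.  -101.6] [[0.8745, 0.0317, 0.484], [0.0287, -0.9995, 0.0138], [0.4842, 0.0018, -0.8749]] [-0.02  0.47 -0.01]
t 9.50 pos [0.5299 0.1672 0.0492] F [-0.1 -0.1 -0.6] open 0.448 
 total shift(5cm) [ 0.025  0.    -0.017] turn(pi) [ 0.0006 -0.0002  0.0002] mm [ 1.2  0.  -0.8] deg [ 0.11 -0.04  0.03]
front [0.567  0.2902] [0.574  0.0455] -88.38 (np.float64(0.06571467210739096), np.float64(0.9859154929577465))
L [0.5522 0.2945] [0.5219 0.2933] -177.83 (np.float64(0.043544154827577675), np.float64(1.0))
R [0.5625 0.0418] [0.5078 0.04  ] -178.13 (np.float64(0.06106115317960003), np.float64(1.0))
```

Request:
play_rows(
  plan=[
    [[0,0,0,0,0,0,-1],[0,0,0,0,0,0,-1],[0,0,0,0,0,0,-1],[0,0,0,0,0,0,-1],[0,0,0,0,0,0,-1],[0,0,0,0,0,0,-1]],
  ],
)

```text
time_s: 10.15
position: [0.5299, 0.1671, 0.0492]
tcp_rot: [[0.875, 0.031, 0.484], [0.028, -1.0, 0.014], [0.484, 0.002, -0.875]]
force: [0.6, -2.3, -0.2]
opening: 0.272
```

Run:
```python
from m2 import *
from plan import *
s=read_state();print(s["joint_positions"].round(1),s["tcp_rot"].round(4).tolist(),s["moment"].round(2))
R=toolR(EY,29)@rz(180);delta(tcp(GR,R),R)
t=capture("top")[:,:,::-1];cv2.imwrite("pics/top1.png",t)
for nm,a,b,z,h,sg in(("front",T(50,207),T(300,203),.042,2,1),("L",T(52,225),T(54,255),.005,4,0),("R",T(304,220),T(305,274),0,4,0)):
    e=edge(t,a,b,h,sg);A,B,g=wl("top",e,z);print(nm,A.round(4),B.round(4),g.round(2),e[2:])
```

```text
[   7.6   40.1  120.6  196.9   10.  -101.6] [[0.8745, 0.0312, 0.484], [0.0282, -0.9995, 0.0136], [0.4842, 0.0018, -0.875]] [-0.3   0.45 -0.3 ]
t 10.15 pos [0.5299 0.1671 0.0492] F [ 0.6 -2.3 -0.2] open 0.272 
 total shift(5cm) [ 0.025  0.004 -0.017] turn(pi) [ 0.0006 -0.0002  0.0003] mm [ 1.3  0.2 -0.8] deg [ 0.1  -0.04  0.06]
front [0.5674 0.2902] [0.5737 0.0455] -88.53 (np.float64(0.06270772819661492), np.float64(1.0))
L [0.5521 0.2958] [0.5218 0.294 ] -176.7 (np.float64(0.03453162794936533), np.float64(1.0))
R [0.5624 0.0443] [0.5078 0.0423] -177.85 (np.float64(0.025263922241231564), np.float64(1.0))
```

```bash
cat >> plan.py <<'E'
LB=np.array([.673,-.2006,0]);LY=-7.2
CR=np.array([.6808,.1926,0]);CY=-2.6
HX=.0405;HZ=.0492;YAW0=1.79;LEAN=28.95
def hold(org,yaw,loc,tilt=0):
    """TCP pose that puts the straightedge origin at loc in frame (org,yaw), tilted about its x axis (right end up)"""
    R=toolR(yaw,LEAN,tilt)@rz(180)
    return org+rz(yaw)@(np.array(loc)+rx(-tilt)@[-HX,0,HZ]),R
def lin(J0,x0,R0,x1,R1,n):
    d=Ro.from_matrix(R1@R0.T).as_rotvec();s=np.linspace(0,1,n+1)[1:]
    return follow(J0,[x0+(x1-x0)*a for a in s],[Ro.from_rotvec(d*a).as_matrix()@R0 for a in s])
E
python3 - <<'E'
from plan import *
J0=read_state()["joint_positions"];X0,R0=fk(J0,P)
up=X0+[0,0,.012]
a=lin(J0,X0,R0,up,R0,3)
x1,R1=hold(LB,LY,[-.10,0,.012]);b=lin(a[-1],up,R0,x1,R1,26)
x2,R2=hold(LB,LY,[-.075,0,.002]);c=lin(b[-1],x1,R1,x2,R2,4)
Js=a+b[1:]+c[1:];chk(Js)
for k in(0,10,20,29,33):print(Js[k].round(0))
show(rowsJ(Js,-1))
E
```

```text
minz 0.049 xyz range [ 0.53 -0.19  0.05] [0.56 0.17 0.06] j5 8.2 max step [1.9 0.6 0.8 6.  0.6 4.7]
[   8.   40.  121.  197.   10. -102.]
[ -5.  38. 124. 168.  11. -83.]
[-24.  38. 124. 136.  14. -65.]
[-38.  38. 120. 103.  15. -42.]
[-37.  40. 116.  99.  14. -36.]
[[[0.0,0.0,0.08,0.0,-0.0,0.0,-1],[-0.0,0.0,0.08,0.0,-0.0,0.0,-1],[-0.0,0.0,0.08,0.0,-0.0,0.0,-1],[0.0,-0.27,-0.0,0.0,0.0,-0.002,-1],[0.01,-0.27,-0.0,0.0,0.0,-0.002,-1],[-0.0,-0.27,-0.0,0.0,0.0,-0.002,-1],[0.0,-0.27,-0.0,0.0,0.0,-0.002,-1],[0.0,-0.27,-0.0,0.0,0.0,-0.002,-1],[0.01,-0.27,-0.0,0.0,0.0,-0.002,-1],[-0.0,-0.26,-0.0,0.0,0.0,-0.001,-1],[0.0,-0.27,-0.0,0.0,0.0,-0.002,-1],[0.01,-0.27,-0.0,0.0,0.0,-0.002,-1]]]
[[[-0.0,-0.27,-0.0,0.0,0.0,-0.002,-1],[0.0,-0.27,-0.0,0.0,0.0,-0.002,-1],[0.0,-0.27,-0.0,0.0,0.0,-0.002,-1],[0.01,-0.27,-0.0,0.0,0.0,-0.002,-1],[-0.0,-0.27,-0.0,0.0,0.0,-0.002,-1],[0.0,-0.27,-0.0,0.0,0.0,-0.002,-1],[0.01,-0.27,-0.0,0.0,0.0,-0.002,-1],[-0.0,-0.27,-0.0,0.0,0.0,-0.002,-1],[0.0,-0.27,-0.0,0.0,0.0,-0.002,-1],[0.0,-0.27,-0.0,0.0,0.0,-0.001,-1],[0.01,-0.27,-0.0,0.0,0.0,-0.002,-1],[-0.0,-0.26,-0.0,0.0,0.0,-0.002,-1]]]
[[[0.0,-0.27,-0.0,0.0,0.0,-0.002,-1],[0.01,-0.27,-0.0,0.001,0.0,-0.002,-1],[-0.0,-0.27,-0.0,-0.0,0.0,-0.002,-1],[0.0,-0.27,-0.0,-0.0,0.0,-0.002,-1],[0.0,-0.27,-0.0,-0.0,0.0,-0.002,-1],[0.13,-0.02,-0.05,-0.0,0.0,0.0,-1],[0.12,-0.01,-0.05,-0.0,0.0,0.0,-1],[0.13,-0.02,-0.05,-0.0,0.0,0.0,-1],[0.12,-0.01,-0.05,-0.0,0.0,0.0,-1]]]
```

Request:
play_rows(
  plan=[
    [[0,0,0.08,0,0,0,-1],[0,0,0.08,0,0,0,-1],[0,0,0.08,0,0,0,-1],[0,-0.27,0,0,0,-0.002,-1],[0.01,-0.27,0,0,0,-0.002,-1],[0,-0.27,0,0,0,-0.002,-1],[0,-0.27,0,0,0,-0.002,-1],[0,-0.27,0,0,0,-0.002,-1],[0.01,-0.27,0,0,0,-0.002,-1],[0,-0.26,0,0,0,-0.001,-1],[0,-0.27,0,0,0,-0.002,-1],[0.01,-0.27,0,0,0,-0.002,-1]],
  ],
)

```text
time_s: 11.4
position: [0.5311, 0.0457, 0.0614]
tcp_rot: [[0.875, -0.021, 0.484], [-0.018, -1.0, -0.012], [0.484, 0.002, -0.875]]
force: [0.6, -0.2, -3.8]
opening: 0.273
```

Request:
play_rows(
  plan=[
    [[0,-0.27,0,0,0,-0.002,-1],[0,-0.27,0,0,0,-0.002,-1],[0,-0.27,0,0,0,-0.002,-1],[0.01,-0.27,0,0,0,-0.002,-1],[0,-0.27,0,0,0,-0.002,-1],[0,-0.27,0,0,0,-0.002,-1],[0.01,-0.27,0,0,0,-0.002,-1],[0,-0.27,0,0,0,-0.002,-1],[0,-0.27,0,0,0,-0.002,-1],[0,-0.27,0,0,0,-0.001,-1],[0.01,-0.27,0,0,0,-0.002,-1],[0,-0.26,0,0,0,-0.002,-1]],
  ],
)

```text
time_s: 12.6
position: [0.533, -0.116, 0.0615]
tcp_rot: [[0.871, -0.094, 0.482], [-0.08, -0.996, -0.048], [0.484, 0.003, -0.875]]
force: [-0.0, 0.1, -3.2]
opening: 0.278
```

Request:
play_rows(
  plan=[
    [[0,-0.27,0,0,0,-0.002,-1],[0.01,-0.27,0,0.001,0,-0.002,-1],[0,-0.27,0,0,0,-0.002,-1],[0,-0.27,0,0,0,-0.002,-1],[0,-0.27,0,0,0,-0.002,-1],[0,0,0,0,0,0,-1]],
  ],
)

```text
time_s: 13.2
position: [0.534, -0.1849, 0.0617]
tcp_rot: [[0.867, -0.127, 0.481], [-0.11, -0.992, -0.062], [0.485, 0.001, -0.874]]
force: [0.0, -0.0, -3.8]
opening: 0.273
```

Run:
```python
from plan import *
s=read_state();print(s["joint_positions"].round(1))
x,R=hold(LB,LY,[-.10,0,.012]);delta(x,R)
t=capture("top")[:,:,::-1];sc=capture("scene")[:,:,::-1];cv2.imwrite("pics/top2.png",t);cv2.imwrite("pics/scene2.png",sc)
cv2.imwrite("pics/c4.png",np.hstack([crop(t,330,190,480,300,400,293),crop(sc,190,240,370,372,400,293)]))
```

```text
[-38.5  38.4 119.6 103.1  14.9 -41.5]
t 13.20 pos [ 0.534  -0.1849  0.0617] F [ 0.  -0.  -3.8] open 0.273 
 total shift(5cm) [-0.009  0.039 -0.011] turn(pi) [0.0003 0.0005 0.0004] mm [-0.4  1.9 -0.5] deg [0.06 0.08 0.08]
```

View pics/c4.png

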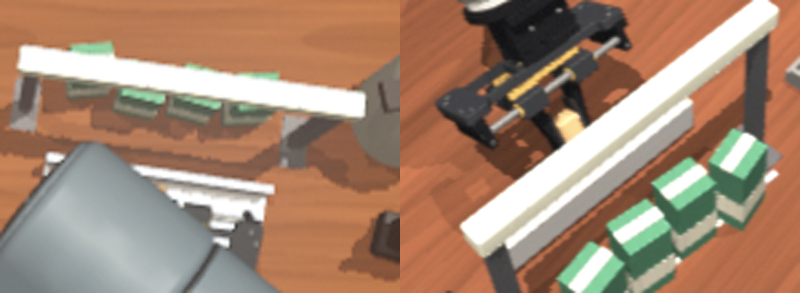

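Run:
```python
from m2 import *
from plan import *
t=cv2.imread("pics/top2.png");s=cv2.imread("pics/scene2.png")
x,R=read_state()["position"],None
n=rz(LY)[:2,0];yv=rz(LY)[:2,1]
TT=lambda x,y:((x+.5)/2.667-.5+330,(y+.5)/2.664-.5+190)
SS=lambda x,y:((x-400+.5)/2.222-.5+190,(y+.5)/2.22-.5+240)
for nm,im,a,b,z in(("top",t,TT(165,172),TT(272,186),.054),("scene",s,SS(515,262),SS(690,124),.012)):
  for h in(2,3):
   for sg in(1,-1):
    e=edge(im,a,b,h,sg);A,B,g=wl(nm,e,z);print(nm,h,sg,"front in LB frame",[(n@(q-LB[:2])).round(4) for q in(A,B)],(g).round(2),e[2:])
A=TT(273,187);print("right end y",yv@(plane("top",A,.054)[:2]-LB[:2]), "left end top scene",yv@(plane("scene",SS(691,100),.054)[:2]-LB[:2]))
p=read_state()["position"];print("expected front",n@(p[:2]-LB[:2])+HX, "y",yv@(p[:2]-LB[:2]))
for q in([-.1,-.125,.054],[-.1,.125,.054],[-.1,-.125,.012]): 
  X=LB+rz(LY)@np.array(q);print(q,proj("top",X),proj("scene",X))
print("seen",TT(273,187),SS(691,100),SS(514,262))
```

```text
top 2 1 front in LB frame [np.float64(-0.0995), np.float64(-0.0996)] -97.26 (np.float64(0.05260022998051231), np.float64(1.0))
top 2 -1 front in LB frame [np.float64(-0.1069), np.float64(-0.1064)] -96.96 (np.float64(0.010999098739672827), np.float64(1.0))
top 3 1 front in LB frame [np.float64(-0.0991), np.float64(-0.0997)] -97.48 (np.float64(0.06867562091421495), np.float64(1.0))
top 3 -1 front in LB frame [np.float64(-0.109), np.float64(-0.1083)] -96.88 (np.float64(0.02527609485117583), np.float64(1.0))
scene 2 1 front in LB frame [np.float64(-0.1095), np.float64(-0.1067)] 82.13 (np.float64(0.1130727967771357), np.float64(0.8117647058823529))
scene 2 -1 front in LB frame [np.float64(-0.1032), np.float64(-0.0996)] 81.91 (np.float64(0.020720205381032388), np.float64(1.0))
scene 3 1 front in LB frame [np.float64(-0.1096), np.float64(-0.1059)] 81.91 (np.float64(0.11626432448201528), np.float64(0.6235294117647059))
scene 3 -1 front in LB frame [np.float64(-0.1009), np.float64(-0.0993)] 82.4 (np.float64(0.060775234137109654), np.float64(1.0))
right end y -0.12543137695804188 left end top scene 0.12552713097381865
expected front -0.10032691319612894 y 0.0003432353276213827
[-0.1, -0.125, 0.054] [431.99002166 259.06601795] [236.17419367 353.50907037]
[-0.1, 0.125, 0.054] [347.25789643 246.96371467] [321.04195179 285.30817517]
[-0.1, -0.125, 0.012] [428.81615718 260.95081571] [239.37521326 363.00430117]
seen (432.04968128983876, 259.8828828828829) (320.68811881188117, 284.77027027027026) (241.03015301530152, 357.7432432432432)
```

Request:
play_rows(
  plan=[
    [[0.15,-0.019,-0.055,0,0,0,-1],[0.15,-0.019,-0.055,0,0,0,-1],[0.15,-0.019,-0.055,0,0,0,-1],[0.15,-0.019,-0.055,0,0,0,-1],[0.1,-0.0125,0,0,0,0,-1],[0.1,-0.0125,0,0,0,0,-1],[0.1,-0.0125,0,0,0,0,-1],[0.1,-0.0125,0,0,0,0,-1],[0.1,-0.0125,0,0,0,0,-1],[0.1,-0.0125,0,0,0,0,-1],[0.1,-0.0125,0,0,0,0,-1],[0.1,-0.0125,0,0,0,0,-1]],
  ],
)

```text
time_s: 14.5
position: [0.6025, -0.1899, 0.0498]
tcp_rot: [[0.869, -0.124, 0.479], [-0.109, -0.992, -0.058], [0.482, -0.002, -0.876]]
force: [-3.7, -1.4, -1.7]
opening: 0.27
```

Run:
```python
from plan import *
s=read_state();print(s["joint_positions"].round(1))
x,R=hold(LB,LY,[-.01,0,.0015]);delta(x,R)
n=rz(LY)[:,0];print("front",n@(s["position"]-LB)+.041)
```

```text
[-33.8  41.3 110.2  79.4  12.8 -12.9]
t 14.50 pos [ 0.6025 -0.1899  0.0498] F [-3.7 -1.4 -1.7] open 0.270 
 total shift(5cm) [ 0.407 -0.087  0.018] turn(pi) [-0.0007 -0.0006 -0.0005] mm [20.4 -4.4  0.9] deg [-0.13 -0.1  -0.09]
front -0.03024184699116734
```

Request:
play_rows(
  plan=[
    [[0.08,-0.01,0.01,0,0,-0.0002,-1],[0.08,-0.01,0,0,0,-0.0002,-1],[0.08,-0.01,0,0,0,-0.0002,-1],[0.08,-0.01,0,0,0,0,-1],[0.08,-0.01,0,0,0,0,-1],[0.04,-0.005,0,0,0,0,-1],[0,0,0,0,0,0,-1]],
  ],
)

```text
time_s: 15.2
position: [0.6228, -0.1909, 0.0499]
tcp_rot: [[0.87, -0.124, 0.477], [-0.11, -0.992, -0.056], [0.48, -0.004, -0.877]]
force: [-5.6, 1.8, 0.9]
opening: 0.274
```

Run:
```python
from plan import *
s=read_state();print(s["joint_positions"].round(1))
x,R=hold(LB,LY,[-.0,0,.0012]);delta(x,R)
n=rz(LY)[:,0];print("front",n@(s["position"]-LB)+.041)
t=capture("top")[:,:,::-1];sc=capture("scene")[:,:,::-1];cv2.imwrite("pics/top3.png",t);cv2.imwrite("pics/scene3.png",sc)
cv2.imwrite("pics/c5.png",np.hstack([crop(t,330,190,460,280,400,277),crop(sc,240,285,370,415,400,400)[:277]]) if 0 else crop(sc,225,275,385,415,800,700)[:600])
```

```text
[-32.7  41.8 107.2  69.   13.   -1.1]
t 15.20 pos [ 0.6228 -0.1909  0.0499] F [-5.6  1.8  0.9] open 0.274 
 total shift(5cm) [ 0.2   -0.092  0.011] turn(pi) [-0.0015 -0.0012 -0.0005] mm [10.  -4.6  0.5] deg [-0.27 -0.22 -0.1 ]
front -0.009999181168482127
```

View pics/c5.png

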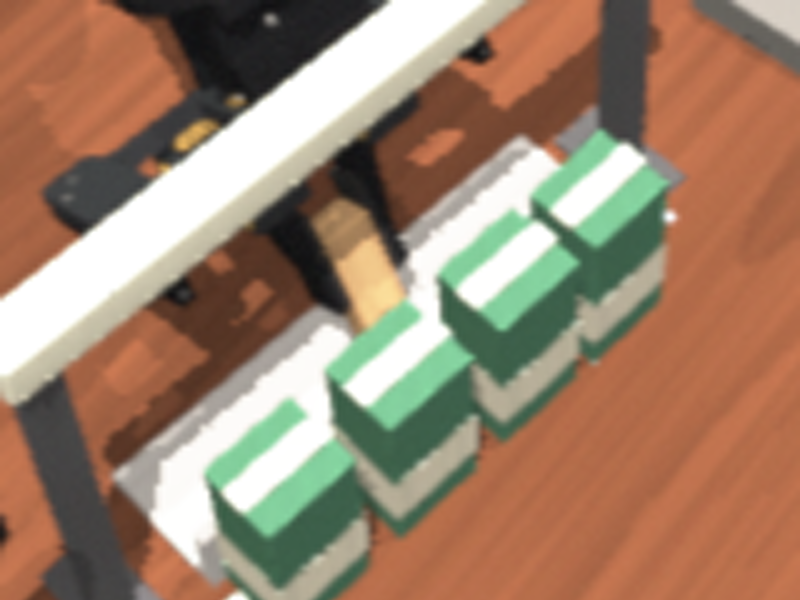

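Request:
play_rows(
  plan=[
    [[0.06,-0.0075,0.005,0,0,-0.0003,-1],[0.06,-0.0075,0,0,0,-0.0003,-1],[0.04,-0.005,0,0,0,0,-1],[0.03,-0.004,0,0,0,0,-1],[0,0,0,0,0,0,-1],[0,0,0,0,0,0,-1]],
  ],
)

```text
time_s: 15.9
position: [0.6318, -0.192, 0.0499]
tcp_rot: [[0.87, -0.126, 0.476], [-0.112, -0.992, -0.056], [0.479, -0.004, -0.878]]
force: [-7.1, 1.3, 1.7]
opening: 0.278
```

Run:
```python
from m2 import *
from plan import *
st=read_state();print(st["joint_positions"].round(1))
x,R=hold(LB,LY,[-.0,0,.0012]);delta(x,R)
n=rz(LY)[:2,0];yv=rz(LY)[:2,1];print("front",n@(st["position"]-LB)[:2]+.041)
s=np.ascontiguousarray(capture("scene")[:,:,::-1]);cv2.imwrite("pics/scene4.png",s)
# carton tops: green+stripe; print expected top corners for front at 0 to compare later
hsv=cv2.cvtColor(s,cv2.COLOR_BGR2HSV);m=((hsv[...,0]>60)&(hsv[...,0]<95)&(hsv[...,1]>60)).astype(np.uint8)
m[:300]=0;m[:,:230]=0;m[:,380:]=0
k,l,stt,c=cv2.connectedComponentsWithStats(m);print([(q.tolist()) for q in stt[1:] if q[4]>15])
```

```text
[-32.2  42.1 105.9  64.6  13.2   3.8]
t 15.90 pos [ 0.6318 -0.192   0.0499] F [-7.1  1.3  1.7] open 0.278 
 total shift(5cm) [ 0.021 -0.07   0.01 ] turn(pi) [-0.0016 -0.0015  0.0001] mm [ 1.  -3.5  0.5] deg [-0.28 -0.27  0.01]
front -0.0009714833398378891
[[293, 303, 68, 71, 1418], [345, 337, 13, 12, 22], [269, 358, 53, 38, 570], [284, 390, 17, 15, 34]]
```

```bash
cat > m3.py <<'E'
from plan import *
def prof(s,x,z,chan,sg,half=.012,ys=np.arange(-.115,.116,.005)):
    """offset (mm along LB x) of the strongest edge near (x,y,z) in the scene view"""
    g=s[...,chan].astype(np.float32);out=[]
    w=np.arange(-half,half+1e-9,.00025)
    for y in ys:
        uv=np.array([proj("scene",LB+rz(LY)@np.array([x+d,y,z])) for d in w]).astype(np.float32)
        I=cv2.remap(g,uv[:,:1],uv[:,1:],cv2.INTER_LINEAR)[:,0];I=cv2.GaussianBlur(I[:,None],(1,0),0,sigmaX=.1,sigmaY=3)[:,0] if 0 else np.convolve(I,np.ones(7)/7,"same")
        D=np.gradient(I)*sg;D[:8]=0;D[-8:]=0;k=D.argmax();out.append((round(y*1000),round(w[k]*1000,1),round(float(D[k]),1)))
    return out
E
python3 - <<'E'
from m3 import *
s=cv2.imread("pics/scene4.png")
for nm,x,z,ch,sg in(("top far edge (bright->dark green)",.04,.098,1,-1),("bottom far edge",.04,0,2,1)):
    print(nm,*["%d:%.1f(%.0f)"%q for q in prof(s,x,z,ch,sg)])
E
```

```text
Traceback (most recent call last):
  File "m3.py", line 7, in prof
    uv=np.array([proj("scene",LB+rz(LY)@np.array([x+d,y,z])) for d in w]).astype(np.float32)
                 ~~~~^^^^^^^^^^^^^^^^^^^^^^^^^^^^^^^^^^^^^^^
  File "h.py", line 9, in proj
    p=camera_params(n);x=np.array(p["R"])@X+np.array(p["t"]);u=np.array(p["intrinsics"])@x;return u[:2]/u[2]
ValueError: time passes only in moves, steps and waits
```

```bash
sed -i 's/^def ray/_cp=camera_params\n_C={}\ndef camera_params(n):\n    if n not in _C:_C[n]=_cp(n)\n    return _C[n]\ndef ray/' h.py
python3 - <<'E'
from m3 import *
s=cv2.imread("pics/scene4.png")
for nm,x,z,ch,sg in(("top far edge (bright->dark green)",.04,.098,1,-1),("bottom far edge",.04,0,2,1)):
    print(nm,*["%d:%.1f(%.0f)"%q for q in prof(s,x,z,ch,sg)])
E
```

```text
top far edge (bright->dark green) -115:-1.0(4) -110:-1.0(8) -105:-1.0(8) -100:-1.2(7) -95:-1.0(7) -90:-1.2(7) -85:-0.7(8) -80:-1.0(8) -75:-1.5(7) -70:-2.5(2) -65:1.0(0) -60:7.5(0) -55:-3.7(1) -50:-1.0(7) -45:-1.0(7) -40:-1.0(7) -35:-0.2(7) -30:-1.0(7) -25:-1.0(7) -20:-0.5(6) -15:-0.5(8) -10:-0.5(7) -5:1.5(1) 0:6.0(0) 5:-1.7(0) 10:-0.5(7) 15:0.0(8) 20:-0.7(8) 25:-0.7(7) 30:-0.5(6) 35:-0.2(6) 40:-0.2(8) 45:-0.5(8) 50:-0.5(7) 55:-0.2(3) 60:5.3(0) 65:-0.5(5) 70:-0.2(7) 75:-0.2(7) 80:-0.7(6) 85:-0.2(6) 90:0.5(6) 95:0.3(7) 100:0.0(8) 105:-0.2(6) 110:0.0(3) 115:-7.7(2)
bottom far edge -115:-2.7(4) -110:-2.7(7) -105:-2.7(7) -100:-3.0(7) -95:-3.0(6) -90:-3.0(7) -85:-3.0(7) -80:-2.5(7) -75:-2.2(7) -70:-2.5(5) -65:-3.7(2) -60:-10.0(4) -55:-5.0(2) -50:-2.2(6) -45:-3.0(7) -40:-2.5(7) -35:-2.5(7) -30:-2.0(6) -25:-2.2(6) -20:-2.5(6) -15:-3.0(6) -10:-2.5(6) -5:-4.5(4) 0:-4.7(3) 5:-8.5(2) 10:-2.7(4) 15:-2.2(6) 20:-2.5(6) 25:-2.5(6) 30:-2.2(7) 35:-2.5(7) 40:-2.0(6) 45:-2.0(6) 50:-1.5(6) 55:-3.0(5) 60:-4.0(4) 65:-3.0(4) 70:-2.2(6) 75:-2.0(6) 80:-1.7(6) 85:-1.5(6) 90:-1.7(6) 95:-1.7(6) 100:-1.5(6) 105:-2.2(6) 110:-2.2(5) 115:-4.7(4)
```

Request:
play_rows(
  plan=[
    [[0.022,-0.003,0,0,0,0,-1],[0,0,0,0,0,0,-1],[0,0,0,0,0,0,-1],[-0.06,0.0075,0.005,0,0,0,-1],[-0.15,0.019,0.01,0,0,0,-1],[-0.3,0.0376,0.02,0,0,0,-1],[-0.3,0.0376,0.03,0,0,0,-1],[-0.3,0.0376,0.05,0,0,0,-1],[-0.3,0.0376,0.05,0,0,0,-1],[-0.3,0.0376,0.05,0,0,0,-1],[-0.3,0.0376,0.05,0,0,0,-1],[0,0,0,0,0,0,-1]],
  ],
)

```text
time_s: 17.15
position: [0.5333, -0.1816, 0.064]
tcp_rot: [[0.869, -0.129, 0.478], [-0.115, -0.992, -0.06], [0.481, -0.003, -0.877]]
force: [0.1, 0.1, -3.8]
opening: 0.273
```

Run:
```python
from m3 import *
st=read_state();print(st["joint_positions"].round(1))
x,R=hold(LB,LY,[-.1,0,.0012]);delta(x,R)
s=np.ascontiguousarray(capture("scene")[:,:,::-1]);cv2.imwrite("pics/scene5.png",s)
for nm,x,z,ch,sg in(("top far",.04,.098,1,-1),("bottom far",.04,0,2,1)):
    r=prof(s,x,z,ch,sg)
    for a,b in((-112,-72),(-50,-10),(10,50),(68,108)):
        q=np.array([(y,o) for y,o,d in r if a<=y<=b and d>4]);print(nm,a,"mean %.2f slope deg %.2f"%(q[:,1].mean(),np.degrees(np.polyfit(*q.T,1)[0])))
cv2.imwrite("pics/c6.png",crop(s,225,255,385,415,600,600))
```

```text
[-38.2  38.  119.6 101.1  14.6 -38.9]
t 17.15 pos [ 0.5333 -0.1816  0.064 ] F [ 0.1  0.1 -3.8] open 0.273 
 total shift(5cm) [ 0.006 -0.028 -0.271] turn(pi) [-0.0009 -0.0009  0.0013] mm [  0.3  -1.4 -13.6] deg [-0.17 -0.16  0.23]
top far -112 mean -0.82 slope deg 0.19
top far -50 mean -0.59 slope deg 0.74
top far 10 mean -0.40 slope deg -0.04
top far 68 mean 0.05 slope deg 0.41
bottom far -112 mean -2.00 slope deg -0.03
bottom far -50 mean -1.70 slope deg 0.90
bottom far 10 mean -1.23 slope deg -0.49
bottom far 68 mean -1.01 slope deg -0.94
```

View pics/c6.png

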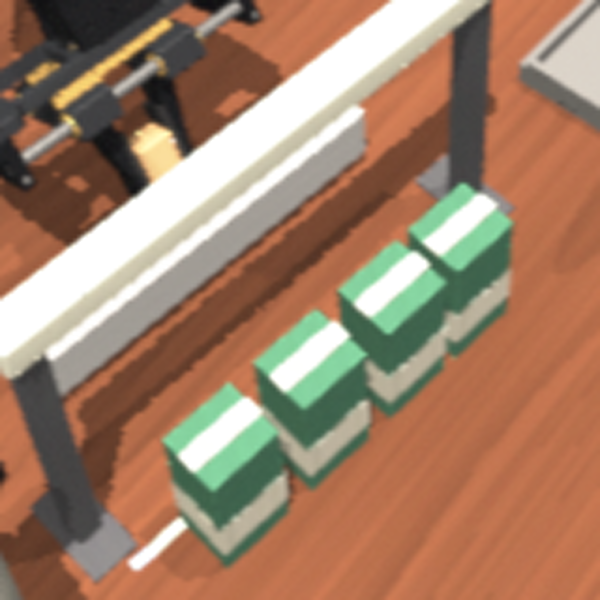

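```bash
cat >> plan.py <<'E'
def cradle(yL,zL,th,dx=.034):
    c,s=np.cos(np.radians(th)),np.sin(np.radians(th))
    return hold(CR,CY,[dx,yL-.125*c,zL+.125*s],th)
E
python3 - <<'E'
from plan import *
J0=read_state()["joint_positions"];X0,R0=fk(J0,P)
W1=cradle(.085,.060,10);W2=cradle(.091,.011,10);W3=cradle(.120,.011,10);W6=cradle(.125,.007,0)
for zz in(.1,.14,.18):
    A=(X0+[-.0,.06,zz-.064+.0],R0)
    B=(np.array([.545,.13,zz]),toolR(CY,LEAN)@rz(180))
    a=lin(J0,X0,R0,*A,8);b=lin(a[-1],*A,*B,18);c=lin(b[-1],*B,*W1,12);d=lin(c[-1],*W1,*W2,6);e=lin(d[-1],*W2,*W3,6);f=lin(e[-1],*W3,*W6,8)
    print("zz",zz)
    for q in(a,b,c,d,e,f):chk(q);print(q[-1].round(0))
print(W1[0],W2[0],W3[0],W6[0])
E
```

```text
ik miss 0.017276778231733472 [0.55566382 0.13278065 0.10251321]
ik miss 0.03557454601784245 [0.56632765 0.1355613  0.10502643]
ik miss 0.05375838316169687 [0.57699147 0.13834195 0.10753964]
ik miss 0.07184114578658436 [0.58765529 0.1411226  0.11005285]
ik miss 0.0898351523039132 [0.59831911 0.14390325 0.11256607]
ik miss 0.10775217326471247 [0.60898294 0.1466839  0.11507928]
ik miss 0.12560342695270674 [0.61964676 0.14946455 0.1175925 ]
ik miss 0.1433995797849263 [0.63031058 0.15224521 0.12010571]
ik miss 0.161150750671981 [0.64097441 0.15502586 0.12261892]
ik miss 0.17886651857590727 [0.65163823 0.15780651 0.12513214]
ik miss 0.19655593259028362 [0.66230205 0.16058716 0.12764535]
ik miss 0.2142275239496667 [0.67296588 0.16336781 0.13015856]
ik miss 0.20495646890440308 [0.67301124 0.16436678 0.1219919 ]
ik miss 0.19580859188487154 [0.6730566  0.16536575 0.11382523]
ik miss 0.186786466514169 [0.67310196 0.16636472 0.10565856]
ik miss 0.17789255981755897 [0.67314733 0.16736369 0.0974919 ]
ik miss 0.169129232215309 [0.67319269 0.16836266 0.08932523]
ik miss 0.16049873773731285 [0.673238
[... 2765 characters left out ...]
 0.8 5.7]
[  4.  23. 115. -13.  13. 108.]
minz 0.13 xyz range [0.54 0.13 0.13] [0.67 0.16 0.18] j5 13.3 max step [0.8 1.2 1.7 4.2 1.1 4.4]
[ 11.  37.  96. -39.  25. 133.]
minz 0.081 xyz range [0.67 0.16 0.08] [0.67 0.17 0.13] j5 21.1 max step [0.1 0.8 0.2 1.7 0.7 1.9]
[ 12.  42.  97. -48.  21. 144.]
minz 0.081 xyz range [0.67 0.17 0.08] [0.67 0.2  0.08] j5 21.1 max step [0.5 0.1 0.3 0.2 0.4 0.1]
[ 14.  42.  95. -46.  23. 145.]
minz 0.056 xyz range [0.67 0.19 0.06] [0.67 0.2  0.08] j5 11.0 max step [0.7 0.2 0.5 3.3 1.6 3.2]
[  9.  43.  99. -32.  11. 132.]
[0.67296588 0.16336781 0.13015856] [0.67323805 0.16936163 0.08115856] [0.67455358 0.19833178 0.08115856] [0.67430669 0.19289486 0.0562    ]
```

Run:
```python
from plan import *
J0=read_state()["joint_positions"];X0,R0=fk(J0,P);zz=.19
W1=cradle(.085,.060,10)
A=(X0+[0,.06,zz-.064],R0);B=(np.array([.545,.13,zz]),toolR(CY,LEAN)@rz(180))
a=lin(J0,X0,R0,*A,12);b=lin(a[-1],*A,*B,16);c=lin(b[-1],*B,*W1,12)
Js=a+b[1:];chk(Js);r=rowsJ(Js,-1);show(r);chk(c);show(rowsJ(c,-1))
```

```text
minz 0.064 xyz range [ 0.53 -0.18  0.06] [0.54 0.13 0.19] j5 13.2 max step [2.2 1.5 0.7 6.2 1.1 6.9]
[[[-0.0,0.1,0.21,-0.0,0.0,-0.0,-1],[-0.0,0.1,0.21,-0.0,-0.0,-0.0,-1],[-0.0,0.1,0.21,-0.0,-0.0,-0.0,-1],[-0.0,0.1,0.21,-0.0,-0.0,-0.0,-1],[-0.0,0.1,0.21,-0.0,-0.0,-0.0,-1],[-0.0,0.1,0.21,-0.0,-0.0,-0.0,-1],[-0.0,0.1,0.21,-0.0,0.0,-0.0,-1],[-0.0,0.1,0.21,-0.0,0.0,-0.0,-1],[-0.0,0.1,0.21,-0.0,0.0,-0.0,-1],[-0.0,0.1,0.21,-0.0,0.0,-0.0,-1],[-0.0,0.1,0.21,-0.0,0.0,-0.0,-1],[-0.0,0.1,0.21,-0.0,0.0,-0.0,-1]]]
[[[0.01,0.32,-0.0,-0.0,-0.0,0.002,-1],[0.02,0.31,-0.0,-0.0,-0.0,0.001,-1],[0.01,0.32,-0.0,-0.0,-0.0,0.002,-1],[0.01,0.31,-0.0,-0.0,-0.0,0.002,-1],[0.01,0.32,-0.0,-0.0,-0.0,0.001,-1],[0.02,0.31,-0.0,-0.0,-0.0,0.002,-1],[0.01,0.32,-0.0,-0.0,-0.0,0.002,-1],[0.01,0.31,-0.0,-0.0,-0.0,0.001,-1],[0.01,0.32,-0.0,-0.0,-0.0,0.002,-1],[0.02,0.31,-0.0,-0.0,-0.0,0.002,-1],[0.01,0.32,-0.0,-0.0,-0.0,0.001,-1],[0.01,0.31,-0.0,-0.001,-0.0,0.002,-1]]]
[[[0.01,0.32,-0.0,0.0,-0.0,0.002,-1],[0.02,0.32,-0.0,0.0,-0.0,0.001,-1],[0.01,0.31,-0.0,0.0,-0.0,0.002,-1],[0.01,0.32,-0.01,0.0,-0.0,0.002,-1]]]
minz 0.13 xyz range [0.54 0.13 0.13] [0.67 0.16 0.19] j5 15.0 max step [0.8 1.3 1.7 4.  1.1 4.2]
[[[0.21,0.06,-0.1,-0.005,0.0,0.0,-1],[0.22,0.05,-0.1,-0.004,0.0,-0.0,-1],[0.21,0.06,-0.1,-0.005,0.001,-0.0,-1],[0.21,0.05,-0.1,-0.004,-0.0,-0.0,-1],[0.22,0.06,-0.1,-0.005,0.0,-0.0,-1],[0.21,0.05,-0.1,-0.005,0.0,-0.0,-1],[0.21,0.06,-0.1,-0.004,0.0,-0.0,-1],[0.22,0.05,-0.1,-0.005,0.001,-0.0,-1],[0.21,0.06,-0.1,-0.005,-0.0,-0.0,-1],[0.21,0.06,-0.1,-0.004,0.0,-0.0,-1],[0.22,0.05,-0.1,-0.005,0.0,-0.0,-1],[0.21,0.06,-0.1,-0.004,0.001,-0.0,-1]]]
```

Request:
play_rows(
  plan=[
    [[0,0.1,0.21,0,0,0,-1],[0,0.1,0.21,0,0,0,-1],[0,0.1,0.21,0,0,0,-1],[0,0.1,0.21,0,0,0,-1],[0,0.1,0.21,0,0,0,-1],[0,0.1,0.21,0,0,0,-1],[0,0.1,0.21,0,0,0,-1],[0,0.1,0.21,0,0,0,-1],[0,0.1,0.21,0,0,0,-1],[0,0.1,0.21,0,0,0,-1],[0,0.1,0.21,0,0,0,-1],[0,0.1,0.21,0,0,0,-1]],
  ],
)

```text
time_s: 18.4
position: [0.5359, -0.1219, 0.1907]
tcp_rot: [[0.868, -0.127, 0.48], [-0.112, -0.992, -0.059], [0.483, -0.003, -0.876]]
force: [0.0, 0.2, -3.4]
opening: 0.278
```

Request:
play_rows(
  plan=[
    [[0.01,0.32,0,0,0,0.002,-1],[0.02,0.31,0,0,0,0.001,-1],[0.01,0.32,0,0,0,0.002,-1],[0.01,0.31,0,0,0,0.002,-1],[0.01,0.32,0,0,0,0.001,-1],[0.02,0.31,0,0,0,0.002,-1],[0.01,0.32,0,0,0,0.002,-1],[0.01,0.31,0,0,0,0.001,-1],[0.01,0.32,0,0,0,0.002,-1],[0.02,0.31,0,0,0,0.002,-1],[0.01,0.32,0,0,0,0.001,-1],[0.01,0.31,0,-0.001,0,0.002,-1]],
  ],
)

```text
time_s: 19.6
position: [0.5426, 0.0674, 0.1899]
tcp_rot: [[0.875, -0.065, 0.481], [-0.057, -0.998, -0.033], [0.482, 0.001, -0.876]]
force: [-0.1, 0.1, -3.2]
opening: 0.272
```

Request:
play_rows(
  plan=[
    [[0.01,0.32,0,0,0,0.002,-1],[0.02,0.32,0,0,0,0.001,-1],[0.01,0.31,0,0,0,0.002,-1],[0.01,0.32,-0.01,0,0,0.002,-1],[0,0,0,0,0,0,-1]],
  ],
)

```text
time_s: 20.1
position: [0.5452, 0.1315, 0.1896]
tcp_rot: [[0.875, -0.041, 0.482], [-0.035, -0.999, -0.022], [0.483, 0.002, -0.876]]
force: [-0.1, -0.3, -2.9]
opening: 0.274
```

Run:
```python
from plan import *
s=read_state();J0=s["joint_positions"];print(J0.round(1),s["tcp_rot"].round(3).tolist());X0,R0=fk(J0,P)
W1=cradle(.085,.060,10);delta(*W1)
c=lin(J0,X0,R0,*W1,11);chk(c);show(rowsJ(c,-1))
```

```text
[  3.9  21.9 114.6 -12.   15.1 107. ] [[0.875, -0.041, 0.482], [-0.035, -0.999, -0.022], [0.483, 0.002, -0.876]]
t 20.10 pos [0.5452 0.1315 0.1896] F [-0.1 -0.3 -2.9] open 0.274 
 total shift(5cm) [ 2.554  0.638 -1.188] turn(pi) [-0.0548  0.0019 -0.0012] mm [127.7  31.9 -59.4] deg [-9.87  0.34 -0.21]
minz 0.13 xyz range [0.55 0.13 0.13] [0.67 0.16 0.19] j5 15.1 max step [0.9 1.4 1.8 4.3 1.1 4.5]
[[[0.23,0.06,-0.11,-0.005,0.0,-0.0,-1],[0.23,0.06,-0.11,-0.005,0.0,-0.0,-1],[0.24,0.05,-0.1,-0.005,0.001,-0.0,-1],[0.23,0.06,-0.11,-0.005,-0.0,-0.0,-1],[0.23,0.06,-0.11,-0.005,-0.0,-0.001,-1],[0.23,0.06,-0.11,-0.005,0.0,0.0,-1],[0.24,0.06,-0.11,-0.005,0.0,0.0,-1],[0.23,0.05,-0.1,-0.005,0.0,0.0,-1],[0.23,0.06,-0.11,-0.005,0.001,0.0,-1],[0.23,0.06,-0.11,-0.005,-0.0,-0.0,-1],[0.24,0.06,-0.11,-0.005,-0.0,-0.0,-1]]]
```

Request:
play_rows(
  plan=[
    [[0.23,0.06,-0.11,-0.005,0,0,-1],[0.23,0.06,-0.11,-0.005,0,0,-1],[0.24,0.05,-0.1,-0.005,0.001,0,-1],[0.23,0.06,-0.11,-0.005,0,0,-1],[0.23,0.06,-0.11,-0.005,0,-0.001,-1],[0.23,0.06,-0.11,-0.005,0,0,-1],[0.24,0.06,-0.11,-0.005,0,0,-1],[0.23,0.05,-0.1,-0.005,0,0,-1],[0.23,0.06,-0.11,-0.005,0.001,0,-1],[0.23,0.06,-0.11,-0.005,0,0,-1],[0.24,0.06,-0.11,-0.005,0,0,-1],[0,0,0,0,0,0,-1]],
  ],
)

```text
time_s: 21.3
position: [0.675, 0.162, 0.1295]
tcp_rot: [[0.877, -0.047, 0.478], [0.043, -0.984, -0.175], [0.479, 0.174, -0.861]]
force: [-0.1, -1.1, -3.5]
opening: 0.273
```

Run:
```python
from plan import *
s=read_state();J0=s["joint_positions"];print(J0.round(1),s["tcp_rot"].round(3).tolist());X0,R0=fk(J0,P)
delta(*cradle(.085,.060,10));W2=cradle(.091,.011,10)
c=lin(J0,X0,R0,*W2,8);chk(c);show(rowsJ(c,-1))
# overlay expected corners of straightedge
t=np.ascontiguousarray(capture("top")[:,:,::-1]);sc=np.ascontiguousarray(capture("scene")[:,:,::-1]);cv2.imwrite("pics/top6.png",t);cv2.imwrite("pics/scene6.png",sc)
p,R=s["position"],s["tcp_rot"];Re=R@(toolR(0,LEAN)@rz(180)).T;o=p-Re@[-HX,0,HZ]
loc=rz(-CY)@(o-CR);print("origin in cradle",loc.round(4),"axis y",(rz(-CY)@Re[:,1]).round(3),"x",(rz(-CY)@Re[:,0]).round(3))
def ov(n,im,box,w,h):
    x0,y0,x1,y1=box;c=crop(im,*box,w,h);f=w/(x1-x0);g=h/(y1-y0)
    for q in([0,.125,.042],[0,-.125,.042],[0,.125,0],[0,-.125,0],[-.068,-.125,0],[-.068,.125,0]):
        u=proj(n,o+Re@np.array(q));cv2.drawMarker(c,(int((u[0]-x0+.5)*f),int((u[1]-y0+.5)*g)),(255,0,255),1,9,1)
    return c
cv2.imwrite("pics/c7.png",np.hstack([ov("top",t,(200,180,320,270),400,300),ov("scene",sc,(335,165,465,295),400,400)[:300]]) if 0 else np.hstack([np.vstack([ov("top",t,(200,180,330,277),400,300),np.zeros((100,400,3),np.uint8)]),ov("scene",sc,(335,165,465,295),400,400)]))
```

```text
[ 10.9  36.9  96.4 -38.7  24.8 133.5] [[0.877, -0.047, 0.478], [0.043, -0.984, -0.175], [0.479, 0.174, -0.861]]
t 21.30 pos [0.675  0.162  0.1295] F [-0.1 -1.1 -3.5] open 0.273 
 total shift(5cm) [-0.04   0.028  0.014] turn(pi) [0.     0.0007 0.0006] mm [-2.   1.4  0.7] deg [0.   0.13 0.1 ]
minz 0.081 xyz range [0.67 0.16 0.08] [0.67 0.17 0.13] j5 21.1 max step [0.1 0.6 0.2 1.3 0.5 1.4]
[[[-0.0,0.02,-0.12,0.0,0.0,0.0,-1],[-0.01,0.02,-0.12,0.0,0.0,0.0,-1],[-0.0,0.02,-0.12,0.0,0.0,0.0,-1],[-0.01,0.01,-0.12,0.0,0.0,0.0,-1],[-0.0,0.02,-0.12,0.0,0.0,0.0,-1],[-0.01,0.02,-0.12,0.0,0.001,0.0,-1],[-0.0,0.02,-0.13,0.0,-0.0,0.0,-1],[-0.0,0.02,-0.12,0.0,-0.0,0.001,-1]]]
origin in cradle [ 0.0362 -0.0395  0.0811] axis y [ 0.002  0.985 -0.174] x [ 1.    -0.002  0.002]
```

View pics/c7.png

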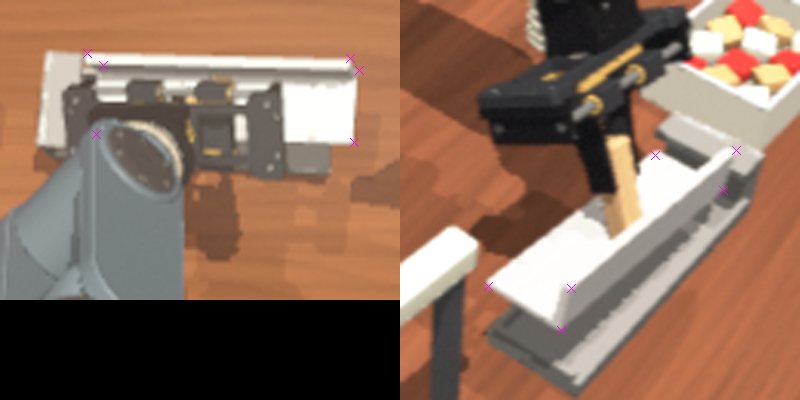

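Request:
play_rows(
  plan=[
    [[0,0.02,-0.12,0,0,0,-1],[-0.01,0.02,-0.12,0,0,0,-1],[0,0.02,-0.12,0,0,0,-1],[-0.01,0.01,-0.12,0,0,0,-1],[0,0.02,-0.12,0,0,0,-1],[-0.01,0.02,-0.12,0,0.001,0,-1],[0,0.02,-0.13,0,0,0,-1],[0,0.02,-0.12,0,0,0.001,-1],[0,0,0,0,0,0,-1]],
  ],
)

```text
time_s: 22.3
position: [0.6713, 0.1689, 0.0804]
tcp_rot: [[0.88, -0.043, 0.474], [0.046, -0.984, -0.174], [0.474, 0.175, -0.863]]
force: [0.1, 1.0, -3.8]
opening: 0.27
```

```bash
cat > ck.py <<'E'
from plan import *
s=read_state();J0=s["joint_positions"];X0,R0=fk(J0,P)
p,R=s["position"],s["tcp_rot"];Re=R@(toolR(0,LEAN)@rz(180)).T;o=p-Re@[-HX,0,HZ]
Q=lambda *q:(rz(-CY)@(o+Re@np.array(q)-CR)*1000).round(1)
def rep():
    print(J0.round(1),"open %.3f"%s["opening"],"F",s["force"].round(1),"M",s["moment"].round(2))
    print("cradle frame mm: L bottom",Q(-.034,.125,0),"L top",Q(0,.125,.042),"R bottom",Q(-.034,-.125,0),"frontL",Q(0,.125,0),"frontR",Q(0,-.125,0))
E
python3 - <<'E'
from ck import *
rep();W3=cradle(.120,.011,10);delta(*W3)
c=lin(J0,X0,R0,*W3,8);chk(c);show(rowsJ(c,-1))
E
```

```text
[ 11.7  41.5  97.5 -47.6  21.1 143.6] open 0.270 F [ 0.1  1.  -3.8] M [ 0.17  0.77 -0.05]
cradle frame mm: L bottom [-2.3 90.4 10.1] L top [31.8 97.8 51.3] R bottom [  -1.8 -155.8   53.7] frontL [31.7 90.5 10. ] frontR [  32.2 -155.7   53.6]
t 22.30 pos [0.6713 0.1689 0.0804] F [ 0.1  1.  -3.8] open 0.270 
 total shift(5cm) [0.065 0.588 0.015] turn(pi) [ 0.0002 -0.0011 -0.0005] mm [ 3.3 29.4  0.8] deg [ 0.04 -0.19 -0.09]
minz 0.08 xyz range [0.67 0.17 0.08] [0.67 0.2  0.08] j5 21.1 max step [0.4 0.1 0.3 0.2 0.3 0.1]
[[[0.01,0.07,0.0,0.0,-0.0,-0.0,-1],[0.01,0.08,0.0,0.0,-0.0,-0.0,-1],[0.0,0.07,0.01,0.0,-0.0,-0.0,-1],[0.01,0.07,-0.0,0.0,-0.001,-0.0,-1],[0.01,0.08,-0.0,0.0,0.0,-0.0,-1],[0.01,0.07,0.0,0.0,0.0,-0.0,-1],[0.01,0.07,0.0,0.0,0.0,-0.0,-1],[0.01,0.08,0.01,0.0,-0.0,-0.0,-1]]]
```

Request:
play_rows(
  plan=[
    [[0.01,0.07,0,0,0,0,-1],[0.01,0.08,0,0,0,0,-1],[0,0.07,0.01,0,0,0,-1],[0.01,0.07,0,0,-0.001,0,-1],[0.01,0.08,0,0,0,0,-1],[0.01,0.07,0,0,0,0,-1],[0.01,0.07,0,0,0,0,-1],[0,0.08,0,0,0,0,-1],[0,0,0,0,0,0,-1]],
  ],
)

```text
time_s: 23.2
position: [0.6751, 0.1991, 0.0823]
tcp_rot: [[0.877, -0.043, 0.479], [0.046, -0.984, -0.173], [0.479, 0.174, -0.861]]
force: [-1.2, 0.2, -3.4]
opening: 0.269
```

Run:
```python
from ck import *
rep();delta(*cradle(.120,.011,10))
K=[(.1215,.0105,7.5),(.123,.0095,5),(.1245,.009,2.5),(.125,.0078,0)]
Js=[J0];x,R=X0,R0
for k in K:
    W=cradle(*k);Js+=lin(Js[-1],x,R,*W,4)[1:];x,R=W
chk(Js);show(rowsJ(Js,-1))
t=np.ascontiguousarray(capture("top")[:,:,::-1]);sc=np.ascontiguousarray(capture("scene")[:,:,::-1])
cv2.imwrite("pics/c8.png",np.hstack([crop(t,200,180,330,310,400,400),crop(sc,335,165,465,295,400,400)]))
```

```text
[ 14.5  42.1  95.3 -46.4  23.4 144.5] open 0.269 F [-1.2  0.2 -3.4] M [ 0.25  0.79 -0.03]
cradle frame mm: L bottom [  0.4 120.9  12.2] L top [ 34.3 128.2  53.6] R bottom [   0.8 -125.3   55.6] frontL [ 34.4 120.9  12.2] frontR [  34.8 -125.3   55.6]
t 23.20 pos [0.6751 0.1991 0.0823] F [-1.2  0.2 -3.4] open 0.269 
 total shift(5cm) [-0.011 -0.016 -0.023] turn(pi) [-0.      0.0007 -0.0006] mm [-0.5 -0.8 -1.1] deg [-0.    0.13 -0.12]
minz 0.057 xyz range [0.67 0.19 0.06] [0.68 0.2  0.08] j5 11.1 max step [0.3 0.1 0.3 1.8 0.8 1.7]
[[[-0.0,-0.01,-0.03,0.003,0.0,-0.0,-1],[-0.01,-0.01,-0.04,0.004,0.0,-0.0,-1],[0.0,-0.01,-0.03,0.003,0.0,-0.0,-1],[-0.0,-0.02,-0.03,0.004,0.0,-0.001,-1],[-0.0,-0.0,-0.04,0.003,-0.0,0.0,-1],[-0.0,-0.01,-0.03,0.004,-0.0,0.0,-1],[-0.0,-0.0,-0.03,0.003,-0.0,0.0,-1],[-0.0,-0.01,-0.03,0.004,-0.001,0.0,-1],[-0.0,-0.01,-0.03,0.003,0.0,0.0,-1],[-0.0,-0.0,-0.03,0.004,0.0,0.0,-1],[-0.0,-0.01,-0.03,0.003,-0.0,0.0,-1],[-0.0,-0.0,-0.02,0.004,-0.0,0.0,-1]]]
[[[-0.0,-0.01,-0.04,0.003,-0.0,0.0,-1],[-0.01,-0.01,-0.03,0.004,-0.001,0.0,-1],[0.0,-0.01,-0.03,0.003,0.0,0.0,-1],[0.0,-0.01,-0.04,0.003,0.0,0.0,-1]]]
```

View pics/c8.png

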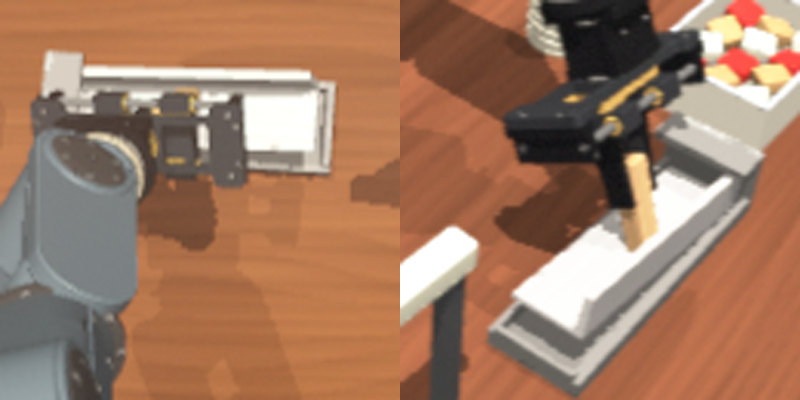

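Request:
play_rows(
  plan=[
    [[0,-0.01,-0.03,0.003,0,0,-1],[-0.01,-0.01,-0.04,0.004,0,0,-1],[0,-0.01,-0.03,0.003,0,0,-1],[0,-0.02,-0.03,0.004,0,-0.001,-1],[0,0,-0.04,0.003,0,0,-1],[0,-0.01,-0.03,0.004,0,0,-1],[0,0,-0.03,0.003,0,0,-1],[0,-0.01,-0.03,0.004,-0.001,0,-1],[0,-0.01,-0.03,0.003,0,0,-1],[0,0,-0.03,0.004,0,0,-1],[0,-0.01,-0.03,0.003,0,0,-1],[0,0,0,0,0,0,-1]],
  ],
)

```text
time_s: 24.5
position: [0.6743, 0.1935, 0.0644]
tcp_rot: [[0.876, -0.048, 0.48], [-0.015, -0.997, -0.071], [0.482, 0.055, -0.874]]
force: [-1.0, 0.8, -3.4]
opening: 0.273
```

Run:
```python
from ck import *
rep();W=cradle(.125,.0075,0);delta(*W)
c=lin(J0,X0,R0,*W,6);chk(c);show(rowsJ(c,-1))
```

```text
[ 11.   42.7  97.9 -38.7  15.  138.4] open 0.273 F [-1.   0.8 -3.4] M [ 0.09  0.82 -0.03]
cradle frame mm: L bottom [  0.2 122.7   8.4] L top [ 34.3 124.9  50.3] R bottom [  -0.4 -126.9   22.2] frontL [ 34.2 122.6   8.4] frontR [  33.6 -127.    22.2]
t 24.50 pos [0.6743 0.1935 0.0644] F [-1.   0.8 -3.4] open 0.273 
 total shift(5cm) [ 0.    -0.012 -0.155] turn(pi) [ 0.0175 -0.0012  0.0008] mm [ 0.  -0.6 -7.7] deg [ 3.16 -0.22  0.15]
minz 0.057 xyz range [0.67 0.19 0.06] [0.67 0.19 0.06] j5 11.0 max step [0.3 0.1 0.2 1.5 0.7 1.4]
[[[-0.0,-0.0,-0.03,0.003,-0.0,0.0,-1],[-0.0,-0.0,-0.02,0.003,-0.0,0.0,-1],[-0.0,-0.01,-0.03,0.003,-0.001,0.0,-1],[-0.0,0.0,-0.02,0.003,0.0,0.001,-1],[-0.0,-0.0,-0.03,0.003,-0.0,-0.0,-1],[-0.0,-0.0,-0.03,0.003,-0.0,-0.0,-1]]]
```

Request:
play_rows(
  plan=[
    [[0,0.01,-0.03,0.003,0,0,-1],[0,0,-0.02,0.003,0,0,-1],[0,0,-0.03,0.003,-0.001,0,-1],[0,0,-0.02,0.003,0,0.001,-1],[0,0,-0.03,0.003,0,0,-1],[0,0,-0.02,0.002,0,0,-1],[0,0,0,0,0,0,-1]],
  ],
)

```text
time_s: 25.2
position: [0.6743, 0.1941, 0.0569]
tcp_rot: [[0.874, -0.045, 0.483], [-0.038, -0.999, -0.023], [0.484, 0.002, -0.875]]
force: [0.8, 0.7, -4.0]
opening: 0.277
```

Run:
```python
from ck import *
rep();W=cradle(.125,.006,0);delta(*W)
```

```text
[  9.6  43.1  98.9 -31.9  11.2 132. ] open 0.277 F [ 0.8  0.7 -4. ] M [-0.01  0.84 -0.02]
cradle frame mm: L bottom [ -0.2 126.1   7.5] L top [ 33.9 126.2  49.5] R bottom [   0.  -123.9    7.9] frontL [ 33.8 126.2   7.5] frontR [  34.  -123.8    7.9]
t 25.20 pos [0.6743 0.1941 0.0569] F [ 0.8  0.7 -4. ] open 0.277 
 total shift(5cm) [-0.    -0.025 -0.035] turn(pi) [ 0.0006 -0.0002 -0.0002] mm [-0.  -1.2 -1.7] deg [ 0.1  -0.03 -0.04]
```

Request:
play_rows(
  plan=[
    [[0,-0.01,-0.01,0.0003,0,0,-1],[0,-0.01,-0.01,0.0003,0,0,-1],[0,0,-0.01,0,0,0,-1],[0,0,-0.01,0,0,0,-1],[0,0,0,0,0,0,-1]],
  ],
)

```text
time_s: 25.7
position: [0.6745, 0.1935, 0.0554]
tcp_rot: [[0.874, -0.044, 0.484], [-0.038, -0.999, -0.021], [0.484, 0.0, -0.875]]
force: [-0.8, -0.1, -3.0]
opening: 0.272
```

Run:
```python
from ck import *
rep()
```

```text
[  9.4  43.3  99.  -32.   10.9 132. ] open 0.272 F [-0.8 -0.1 -3. ] M [-0.11  0.8  -0.02]
cradle frame mm: L bottom [  0.  125.6   6.2] L top [ 34.  125.7  48.2] R bottom [   0.4 -124.4    6.2] frontL [ 34.  125.7   6.2] frontR [  34.4 -124.3    6.2]
```

Almost down; a few more half-millimetre steps until the force shows contact.

Request:
play_rows(
  plan=[
    [[0,0,-0.01,0,0,0,-1],[0,0,-0.01,0,0,0,-1],[0,0,0,0,0,0,-1]],
  ],
)

```text
time_s: 26.0
position: [0.6745, 0.1935, 0.0553]
tcp_rot: [[0.874, -0.044, 0.484], [-0.038, -0.999, -0.021], [0.485, -0.0, -0.875]]
force: [-4.8, -0.8, 5.3]
opening: 0.269
```

Request:
play_rows(
  plan=[
    [[0,0,0,0,0,0,0],[0,0,0,0,0,0,0],[0,0,0,0,0,0,0],[0,0,0,0,0,0,0.3],[0,0,0,0,0,0,0.5],[0,0,0,0,0,0,0.5],[0,0,0,0,0,0,0.5]],
  ],
)

```text
time_s: 26.7
position: [0.6745, 0.1934, 0.0542]
tcp_rot: [[0.874, -0.044, 0.484], [-0.039, -0.999, -0.021], [0.484, -0.0, -0.875]]
force: [-0.1, -0.9, -0.5]
opening: 0.725
```

Run:
```python
from ck import *
rep()
z=R0[:,2];up=(X0-.09*z,R0);c=lin(J0,X0,R0,*up,8);top=(up[0]+[-.06,0,.1],R0);d=lin(c[-1],*up,*top,8)
chk(c);chk(d);show(rowsJ(c+d[1:],.5))
```

```text
[  9.4  43.4  99.  -32.3  10.8 132.3] open 0.725 F [-0.1 -0.9 -0.5] M [-0.03  0.45  0.03]
cradle frame mm: L bottom [  0.  125.6   5. ] L top [ 34.  125.6  47. ] R bottom [   0.3 -124.4    4.9] frontL [ 34.  125.6   5. ] frontR [  34.3 -124.4    4.9]
minz 0.054 xyz range [0.63 0.19 0.05] [0.67 0.2  0.13] j5 10.8 max step [0.1 1.2 0.6 1.3 0.8 1.3]
minz 0.133 xyz range [0.57 0.2  0.13] [0.63 0.2  0.23] j5 16.2 max step [0.2 1.6 0.5 1.1 1.5 1.1]
[[[-0.11,0.0,0.2,0.0,-0.0,-0.0,0.5],[-0.11,0.01,0.19,0.0,-0.0,-0.0,0.5],[-0.11,0.0,0.2,-0.0,-0.0,0.0,0.5],[-0.11,0.01,0.2,-0.0,-0.0,0.0,0.5],[-0.1,0.0,0.19,-0.0,0.0,0.0,0.5],[-0.11,0.01,0.2,0.0,-0.0,-0.0,0.5],[-0.11,0.0,0.2,0.0,-0.0,-0.0,0.5],[-0.11,0.01,0.2,0.0,0.0,-0.0,0.5],[-0.15,-0.0,0.25,-0.0,-0.0,0.0,0.5],[-0.15,-0.0,0.25,0.0,-0.0,-0.0,0.5],[-0.15,-0.0,0.25,-0.0,-0.0,0.0,0.5],[-0.15,-0.0,0.25,-0.0,0.0,0.0,0.5]]]
[[[-0.15,-0.0,0.25,-0.0,-0.0,-0.0,0.5],[-0.15,-0.0,0.25,-0.0,0.0,-0.0,0.5],[-0.15,-0.0,0.25,-0.0,0.0,-0.0,0.5],[-0.15,-0.0,0.25,-0.0,0.0,-0.0,0.5]]]
```

Request:
play_rows(
  plan=[
    [[-0.11,0,0.2,0,0,0,0.5],[-0.11,0.01,0.19,0,0,0,0.5],[-0.11,0,0.2,0,0,0,0.5],[-0.11,0.01,0.2,0,0,0,0.5],[-0.1,0,0.19,0,0,0,0.5],[-0.11,0.01,0.2,0,0,0,0.5],[-0.11,0,0.2,0,0,0,0.5],[-0.11,0.01,0.2,0,0,0,0.5],[-0.3,0,0.3,0,0,0,0.5],[-0.4,0,0.3,0,0,0,0.5],[-0.4,0,0.3,0,0,0,0.5],[-0.4,0,0.3,0,0,0,0.5]],
  ],
)

```text
time_s: 27.9
position: [0.5548, 0.1954, 0.1941]
tcp_rot: [[0.874, -0.044, 0.483], [-0.039, -0.999, -0.021], [0.484, -0.0, -0.875]]
force: [0.4, -0.6, 0.7]
opening: 0.75
```

Run:
```python
from m3 import *
st=read_state();print(st["time_s"],st["position"].round(3),st["joint_positions"].round(0),st["force"].round(1))
t=np.ascontiguousarray(capture("top")[:,:,::-1]);s=np.ascontiguousarray(capture("scene")[:,:,::-1]);cv2.imwrite("pics/top9.png",t);cv2.imwrite("pics/scene9.png",s)
for nm,x,z,ch,sg in(("top far",.04,.098,1,-1),("bottom far",.04,0,2,1)):
    r=prof(s,x,z,ch,sg);print(nm,[float(np.mean([o for y,o,d in r if a<=y<=b and d>4]).round(2)) for a,b in((-112,-72),(-50,-10),(10,50),(68,108))])
for nm,p in(("frontL top",[.034,.125,.048]),("frontR top",[.034,-.125,.048]),("rearR flange top",[-.034,-.125,.011])):
    X=CR+rz(CY)@np.array(p);print(nm,proj("top",X).round(1),proj("scene",X).round(1))
cv2.imwrite("pics/c9.png",np.hstack([crop(t,195,175,345,290,400,307),crop(s,240,170,460,339,400,307)]))
```

```text
27.9 [0.555 0.195 0.194] [ 12.  24. 110. -21.  20. 123.] [ 0.4 -0.6  0.7]
top far [-0.9, -0.56, -0.4, 0.05]
bottom far [-2.0, -1.7, -1.16, -0.98]
frontL top [219.8 201.5] [445.8 220.5]
frontR top [303.8 206.8] [393.2 276.4]
rearR flange top [302.6 231.6] [369.7 272. ]
```

View pics/c9.png

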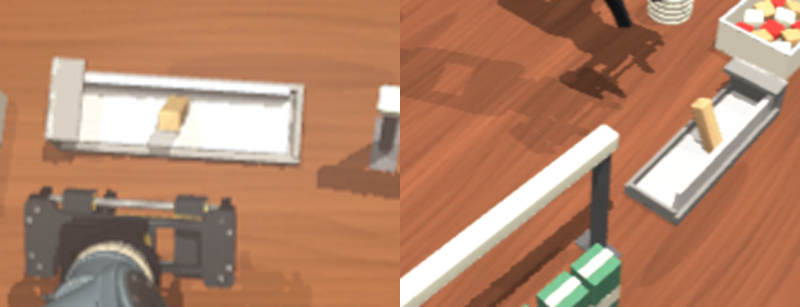

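```bash
python3 -c "
from rig import *
print(hand_in())"
```

```text
the job is handed in; nothing more can be done
None
```

The four cartons are standing upright in one straight row on the white line, and the straightedge is back flat in its cradle. I handed the job in at about 28 s.

**How it went:** I gripped the straightedge by its handle with the fingers leaning back 29°. That took a wrist reconfiguration first, because my first approach ran into a joint limit before touching anything. I pushed the cartons under the light bar and backed straight out. Then I slipped the left end under the keeper lip at a 10° slope and lowered the right end until contact (about 5 N up). I let go and withdrew.

**Last checks:**
- **Cartons:** The scene camera puts the carton fronts about 0 to 2 mm short of the line's centre. Their top edges read −0.9 to +0.05 mm and their bottom edges −2.0 to −1.0 mm, so the two readings differ by about 1 mm. The arm's own position gave about 0 mm. The line is ±3 mm wide, and the cartons had not moved since the push.
- **Squareness:** The row is level with itself to about 1 mm and sits about 0.15 to 0.3° off the measured line direction.
- **Straightedge:** It shows flat inside the cradle, front face away from the robot and left end under the lip.
- **Robot:** The gripper is clear with no contact force.
- **Bystanders:** I moved none of the pot, cups, radio or snack bin on purpose and planned the arm's path clear of them. I did not measure their positions again at the end.

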